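# Refit a vegetable slicer after washing up

### The job

Refit the vegetable slicer: flip the isolator lever to off, then lift the blue guard and the old black spacer off the drive shaft and put both in the grey tray. Next slide every orange spacer on the counter fully down the shaft, and after them the slicing disc, hub up, so that it sits flat on the spacers. Last of all flip the isolator back to on, and leave the white bowl and the salt jar where they stand.

Things in the scene. Friction and masses are not known exactly. Their poses are not given: they have to be found in the camera images.
- slicer: White motor base of the slicer, fixed, 170 x 150 mm, 60 mm high, with a round steel shoulder (64 mm across, top 70 mm above the counter) in its middle and from that a bare steel drive shaft, 20 mm thick, standing up to 134 mm above the counter, its top 5 mm chamfered to 12 mm. Origin: on the counter under the shaft; z up along the shaft.
- shaft_foot (a point): Point on the shaft's axis at the top face of the shoulder, 70 mm above the counter; parts on the shaft come to rest on this face or on one another. The shaft stands 64 mm above it. Axes as the slicer's.
- guard: Blue plastic guard, a square tube 36 x 36 mm outside, 24 x 24 mm inside, 80 mm tall, closed on top, at first standing over the shaft on the old black spacer (its top 162 mm above the counter). About 60 g. Origin: its middle, 40 mm above its lower edge; z to its closed end, x and y square to its flat sides. Must be lifted about 55 mm to clear the shaft.
- worn: Old black spacer ring, 48 mm outside, 23 mm bore, 12 mm thick, 30 g, at first on the shaft, lying on the shoulder under the guard. Origin: its middle, 6 mm above its underside; z along its axis.
- spacer1: Orange plastic spacer ring (one of up to four alike, two to four are present), 48 mm outside, 23 mm bore, 12 mm thick, 30 g, lying flat on the counter in a loose row between the robot and the slicer. Origin: its middle, 6 mm above its underside; z along its axis; either face may be up.
- spacer2: Orange plastic spacer ring (one of up to four alike, two to four are present), 48 mm outside, 23 mm bore, 12 mm thick, 30 g, lying flat on the counter in a loose row between the robot and the slicer. Origin: its middle, 6 mm above its underside; z along its axis; either face may be up.
- spacer3: Orange plastic spacer ring (one of up to four alike, two to four are present), 48 mm outside, 23 mm bore, 12 mm thick, 30 g, lying flat on the counter in a loose row between the robot and the slicer. Origin: its middle, 6 mm above its underside; z along its axis; either face may be up.
- spacer4: Orange plastic spacer ring (one of up to four alike, two to four are present), 48 mm outside, 23 mm bore, 12 mm thick, 30 g, lying flat on the counter in a loose row between the robot and the slicer. Origin: its middle, 6 mm above its underside; z along its axis; either face may be up.
- disc: Steel slicing disc, 110 mm across and 5 mm thick, with a black round hub on top, 34 mm across, to grip it by; the hub's top is 30 mm above the disc's underside. A 23 mm bore runs right through. About 140 g. It starts lying flat on the counter, hub up, to one side of the slicer. Origin: centre of the underside; z up through the hub.
- isolator_box: Grey isolator box fixed to the counter, 100 x 70 mm, 40 mm high. Origin: centre of its underside. The lever swings in its x-z plane about a pivot 50 mm above the origin, between two steel cheeks (26 mm apart inside, 38 mm over, up to 62 mm above the counter); a green patch lies on its +x end (on) and a black patch on its -x end (off).
- isolator (a joint): Angle of the isolator lever: 0 = off, leaning 0.6 rad to the box's -x end (black patch); 1.2 rad = on, leaning 0.6 rad to its +x end (green patch); 0.6 = upright. It goes over centre: pushed past upright it falls by its own weight to the other stop and stays there. About 1 N at the ball moves it. Starts on.
- isolator_ball (a point): Centre of the red ball, 28 mm across, at the lever's end, 70 mm from the pivot on a 10 mm steel rod: about 108 mm above the counter and 40 mm to one side of the pivot at either stop.
- tray: Open grey plastic tray fixed to the counter, 140 (x) x 120 (y) mm outside, walls 4 mm thick and 30 mm high, floor about 4 mm thick. Origin: centre of its underside.
- bowl: White ceramic bowl, 104 mm across, 50 mm high, on the other side of the slicer from the disc. Bystander. Origin: centre of its underside.
- salt: Small clear jar with a steel cap, 40 mm across, 55 mm high, standing in the row with the spacers. Bystander. Origin: centre of its underside.
Not all that is in view belongs to the job. What is meant by the slicer is not brown or pink, and is the larger of those in its own colour.

How it is judged (in metres and radians):
On the way, in this order (a step that is already met when the one before it is completed fails the run):
1. The isolator is flipped to off (within 0.12 rad of its stop) (value of joint isolator below 0.12 rad), for 0.2 s.
2. The guard and the old black spacer are both in the tray, the isolator off (x of guard in the frame of tray between -0.066 and 0.066 m and y of guard in the frame of tray between -0.056 and 0.056 m and z of guard in the frame of tray between 0 and 0.07 m and x of worn in the frame of tray between -0.066 and 0.066 m and y of worn in the frame of tray between -0.056 and 0.056 m and z of worn in the frame of tray between 0 and 0.07 m and value of joint isolator below 0.12 rad), for 0.2 s.
3. Every spacer present is fully down on the shaft, the isolator off (horizontal distance between each of spacer1, spacer2, spacer3, spacer4 and shaft_foot below 0.006 m and angle between the z axis of each of spacer1, spacer2, spacer3, spacer4 and the z axis of slicer, either way round below 0.1 rad and (z of spacer1 in the frame of shaft_foot between 0.0025 and 0.0095 m or z of spacer1 in the frame of shaft_foot between 0.0145 and 0.0215 m or z of spacer1 in the frame of shaft_foot between 0.0265 and 0.0335 m or z of spacer1 in the frame of shaft_foot between 0.0385 and 0.0455 m) and (z of spacer2 in the frame of shaft_foot between 0.0025 and 0.0095 m or z of spacer2 in the frame of shaft_foot between 0.0145 and 0.0215 m or z of spacer2 in the frame of shaft_foot between 0.0265 and 0.0335 m or z of spacer2 in the frame of shaft_foot between 0.0385 and 0.0455 m) and (z of spacer3 in the frame of shaft_foot between 0.0025 and 0.0095 m or z of spacer3 in the frame of shaft_foot between 0.0145 and 0.0215 m or z of spacer3 in the frame of shaft_foot between 0.0265 and 0.0335 m or z of spacer3 in the frame of shaft_foot between 0.0385 and 0.0455 m) and (z of spacer4 in the frame of shaft_foot between 0.0025 and 0.0095 m or z of spacer4 in the frame of shaft_foot between 0.0145 and 0.0215 m or z of spacer4 in the frame of shaft_foot between 0.0265 and 0.0335 m or z of spacer4 in the frame of shaft_foot between 0.0385 and 0.0455 m) and value of joint isolator below 0.12 rad), for 0.2 s.
4. The disc sits flat on the spacers on the shaft, hub up, the isolator still off (all of step 3 and horizontal distance between disc and shaft_foot below 0.006 m and angle between the z axis of disc and the z axis of slicer, either way round below 0.1 rad and (z of disc in the frame of shaft_foot between 0.0205 and 0.0275 m or z of disc in the frame of shaft_foot between 0.0325 and 0.0395 m or z of disc in the frame of shaft_foot between 0.0445 and 0.0515 m) and angle between disc's own z axis and vertical below 0.1 rad), for 0.2 s.
5. The isolator is flipped back to on (within 0.12 rad of its stop) (value of joint isolator above 1.08 rad), for 0.2 s.
At the end, for the whole second after the job is handed in: Guard and old spacer in the tray (middles inside the walls, under 70 mm up). Every spacer present, then the disc hub up, on the shaft: within 6 mm of its axis, level within 0.1 rad, stacked down without gaps (3.5 mm). Isolator on (over 1.08 rad). All at rest (horizontal distance between each of spacer1, spacer2, spacer3, spacer4, disc and shaft_foot below 0.006 m and angle between the z axis of each of spacer1, spacer2, spacer3, spacer4, disc and the z axis of slicer, either way round below 0.1 rad and (z of spacer1 in the frame of shaft_foot between 0.0025 and 0.0095 m or z of spacer1 in the frame of shaft_foot between 0.0145 and 0.0215 m or z of spacer1 in the frame of shaft_foot between 0.0265 and 0.0335 m or z of spacer1 in the frame of shaft_foot between 0.0385 and 0.0455 m) and (z of spacer2 in the frame of shaft_foot between 0.0025 and 0.0095 m or z of spacer2 in the frame of shaft_foot between 0.0145 and 0.0215 m or z of spacer2 in the frame of shaft_foot between 0.0265 and 0.0335 m or z of spacer2 in the frame of shaft_foot between 0.0385 and 0.0455 m) and (z of spacer3 in the frame of shaft_foot between 0.0025 and 0.0095 m or z of spacer3 in the frame of shaft_foot between 0.0145 and 0.0215 m or z of spacer3 in the frame of shaft_foot between 0.0265 and 0.0335 m or z of spacer3 in the frame of shaft_foot between 0.0385 and 0.0455 m) and (z of spacer4 in the frame of shaft_foot between 0.0025 and 0.0095 m or z of spacer4 in the frame of shaft_foot between 0.0145 and 0.0215 m or z of spacer4 in the frame of shaft_foot between 0.0265 and 0.0335 m or z of spacer4 in the frame of shaft_foot between 0.0385 and 0.0455 m) and (z of disc in the frame of shaft_foot between 0.0205 and 0.0275 m or z of disc in the frame of shaft_foot between 0.0325 and 0.0395 m or z of disc in the frame of shaft_foot between 0.0445 and 0.0515 m) and angle between disc's own z axis and vertical below 0.1 rad and x of guard in the frame of tray between -0.066 and 0.066 m and y of guard in the frame of tray between -0.056 and 0.056 m and z of guard in the frame of tray between 0 and 0.07 m and x of worn in the frame of tray between -0.066 and 0.066 m and y of worn in the frame of tray between -0.056 and 0.056 m and z of worn in the frame of tray between 0 and 0.07 m and value of joint isolator above 1.08 rad and linear speed of each of disc, guard, worn below 0.03 m/s); the robot touches nothing.
It fails at once if The bowl or the salt jar is moved more than 50 mm (distance of any of bowl, salt from where it was at the start of the episode above 0.05 m).
Of spacer1, spacer2, spacer3, spacer4 only 2 to 4 are there at a start; the rules pass over those that are not, and their reading is None.
At some moment in a run one of spacer1, spacer2, spacer3, spacer4, disc may be knocked a few centimetres aside while the robot is not near it.
Once in a run the grip may slacken for a moment while it holds something.
It also fails if it takes over 210 s, if anything falls off the work surface, if the arm or the gripper's body presses on something with over 40 N, if the wrist force passes 120 N, or if a joint passes its speed limit or range.

### The arm

A 7-joint arm with a two-finger parallel gripper is mounted at the origin on the work surface. World frame = base frame: x ahead of the robot, y to its left, z up, the work surface at z = 0. Lengths are in mm, angles in rad, forces in N, time in s.
With the tool pointing down it reaches from about 400 to 750 mm from the base axis. Payload 19.5 kg.
Tool frame: the origin (TCP) lies at the very end of the fingers, on their centre line; the grasp point (between the pads) lies 19 mm behind it; z points along the fingers, y is the direction in which the jaws open and shut (so a half turn about z gives the same grasp; the last joint's range is limited). The gripper opens to 85 mm and grips with 20 to 120 N. Pads are 22 mm wide; open, the fingers measure 114 mm over their backs; the gripper's body (76 mm by 85 mm) begins 54 mm behind the grasp point. The pads swing forward as they close: fully open they stand 13 mm farther back than shut.
Start: joints at [1.148, 0.707, -0.028, 1.485, 0.022, 0.951, -0.075], TCP at [213.697, -533.787, 231.268] pointing down, gripper open.
Joint ranges: [-2.71, 2.71], [-0.32, 2.16], [-1.57, 1.52], [0, 2.45], [-1.46, 4.6], [0, 2.02], [-2.83, 2.83]. Speed limits (rad/s): [1.89, 1.89, 2.57, 2.57, 3.01, 3.01, 3.01].

### API

Orientations are given as a unit quaternion [w, x, y, z].
In Python, from plant import r gives the robot as it stands.
- The arm moves only by the shell command python3 -m jog 'ROWS' [OPENING]. ROWS is JSON, a list of rows, each a list of 2 entries, a list of its own where there are three numbers: the shift along the tool's x, y, z in m, then the turn, a rotation vector about the tool's x, y, z in rad. A call has 1 to 5 rows; each row is the pose to reach, as a shift and turn from the pose commanded when the call began, along the tool's axes at that moment; what a row does not reach only later rows make up. A row lasts 1/10 s, in which the tool goes at most 50 mm and 8.59 degrees, less where a joint would pass 70% of its speed; a pose out of reach is approached as far as the arm can. A call with a gripper value outside its range is refused whole. OPENING is the finger opening in m, from 0 to 0.0854, set as the call begins (- or left out, the last holds). The fingers move at their own pace and stop on an object; the grip force is fixed at half the most. Time passes only in rows, so rows that repeat a pose let the fingers close. It gives the time, the measured TCP pose, the force and the opening at its end, in the units of the state.
- r.state(): the state, without advancing time (a new reading comes with each control period).
- r.camera(name): name is "scene" or "top" or "wrist"; returns the picture (384x512x3 uint8, blue, green, red); there is no depth.
- r.camera_info(name): a dict with "fov_y" (degrees; the focal length in pixels is half the picture's height over the tangent of half this angle, whatever the lens; pixels are square), "cx", "cy" (the principal point, pixels), "k1" (the pictures are not rectified: a ray, as slopes to the right and down, at radius r is drawn at 1 + k1 r^2 times it, then the intrinsics apply), "origin" and "orientation" of the camera in the world; the wrist camera has in their place "T_tool_cam" (4x4, takes a point from camera to tool coordinates, whose origin is the TCP and whose axes are the flange's). Camera axes: x right, y down, z forward; pixel columns grow to the right and rows downward; lengths in mm; the calibration is good to about 2 mm. A picture is of the moment at which its call begins: read the wrist's pose just before it. camera_info takes no time and is no camera call.
- r.sign_off(): hands the job in, once; it reports no verdict.
The state is a dict: "time": time; "joint_pos": joint angles; "qd": joint speeds; "joint_efforts": joint torques, N m; "position": TCP position; "ee_rot": TCP orientation; "force": force on the tool from outside, world axes, zero at the start; "ft_torque": the same for the moment, N m; "gripper_width": opening from 0.0 (shut) to 1.0 (fully open).
Only numpy, scipy, OpenCV 4.12 (cv2) and the standard library are available. Lean on these libraries where they do the work, as an engineer would, in place of code of your own. Each camera call takes 0.05 s, during which the arm holds its last target.

## Working session

There is one attempt and no reset: what is moved stays moved. The work goes in short steps, Python scripts to look and compute and a shell command to move; the robot and the scene stay as the last step left them, time stands still between calls to the robot, and variables do not carry over. Pictures are saved under pics/ and viewed, and the job is handed in when it is done.

```bash
ls; mkdir -p pics; python3 - <<'E'
from plant import r
import cv2
s=r.state();print(s)
for n in("scene","top","wrist"):
    print(n,r.camera_info(n)); cv2.imwrite(f"pics/{n}0.png",r.camera(n))
E
```

```text
pics
{'time': 0.0, 'joint_pos': array([ 1.14827741,  0.70710039, -0.02760201,  1.48495782,  0.02201851,
        0.95091064, -0.07549292]), 'qd': array([ 0.00091383,  0.00025102, -0.00178461,  0.0008646 ,  0.00051826,
        0.00097271, -0.00055367]), 'joint_efforts': array([-4.32472561e-04, -8.83201718e+01,  1.23380486e+00, -2.36163068e+01,
        1.67787052e-02,  6.46197717e-03,  8.21363756e-05]), 'position': array([ 213.61248715, -533.5808248 ,  230.83879976]), 'ee_rot': array([-5.20582656e-04,  9.81926131e-01,  1.89263797e-01, -1.30270508e-04]), 'force': array([ 0.99465428,  0.09062897, -0.31690062]), 'ft_torque': array([ 0.00236113, -0.0207129 , -0.0130574 ]), 'gripper_width': 0.9995833182767163}
scene {'fov_y': 49.58424191117709, 'cx': 252.24474269916948, 'cy': 195.4083911092863, 'k1': 0.023410489427692555, 'origin': array([ 983.64643802, -825.17474077,  799.87644784]), 'orientation': array([-0.43552117,  0.85739284,  0.24058543, -0.13159592])}
top {'fov_y': 53.21198697802734, 'cx': 257.6108139532304, 'cy': 190.1156106623951, 'k1': -0.11083944084854991, 'origin': array([ 383.82488007,  -46.86447719, 1388.26948518]), 'orientation': array([-0.03474675,  0.70984692, -0.70311033,  0.02336387])}
wrist {'fov_y': 71.2649621221427, 'cx': 255.13609345377336, 'cy': 193.19777402275102, 'k1': -0.010002985216654596, 'T_tool_cam': array([[-3.87479949e-04, -9.61448951e-01, -2.74983207e-01,
         7.10288383e+01],
       [ 9.99999084e-01, -7.29177317e-04,  1.14038663e-03,
         7.35413235e-01],
       [-1.29693505e-03, -2.74982513e-01,  9.61448353e-01,
        -1.42234458e+02],
       [ 0.00000000e+00,  0.00000000e+00,  0.00000000e+00,
         1.00000000e+00]])}
```

View pics/scene0.png

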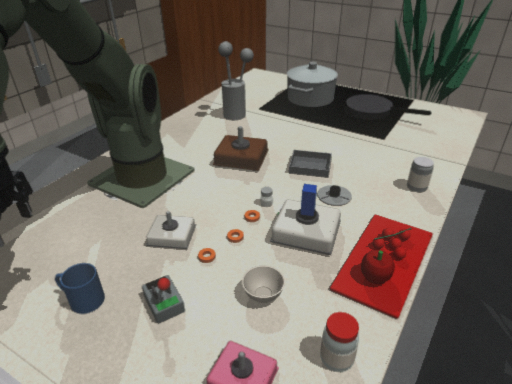

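View pics/top0.png

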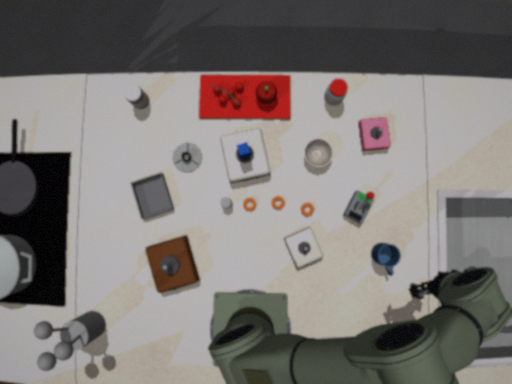

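View pics/wrist0.png

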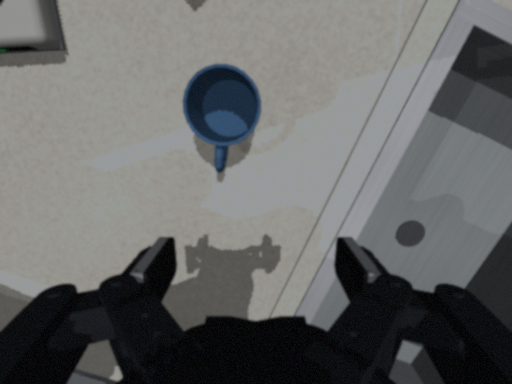

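The top view shows four slicer-like bases: large white with blue guard (245,155), small white (303,248), brown (172,263), pink (375,134). I choose the large white one at (245,155). Orange rings are at (250,204), (278,202) and (308,209), salt at (227,204), disc at (187,157), tray at (152,196), isolator at (360,205) and bowl at (317,153). Next is a close crop to check the choice.

```bash
cat > h.py <<'E'
import numpy as np, cv2
from plant import r
from scipy.spatial.transform import Rotation as R
def Rq(q): return R.from_quat([q[1],q[2],q[3],q[0]])
def cam(n,st=None):
    i=r.camera_info(n); f=192/np.tan(np.radians(i["fov_y"]/2))
    if n=="wrist":
        st=st or r.state(); T=np.eye(4);T[:3,:3]=Rq(st["ee_rot"]).as_matrix();T[:3,3]=st["position"]
        T=T@i["T_tool_cam"]
    else:
        T=np.eye(4);T[:3,:3]=Rq(i["orientation"]).as_matrix();T[:3,3]=i["origin"]
    return dict(f=f,cx=i["cx"],cy=i["cy"],k=i["k1"],T=T)
def ray(c,u,v):
    x=np.array([(u-c["cx"])/c["f"],(v-c["cy"])/c["f"]]); s=x.copy()
    for _ in range(20): s=x/(1+c["k"]*(s@s))
    return c["T"][:3,3],c["T"][:3,:3]@np.array([*s,1.])
def onz(c,u,v,z):
    o,d=ray(c,u,v); return o+d*(z-o[2])/d[2]
def proj(c,p):
    q=np.linalg.inv(c["T"])@np.array([*p,1.]); s=q[:2]/q[2]; s=s*(1+c["k"]*(s@s))
    return s*c["f"]+[c["cx"],c["cy"]]
def tri(c1,p1,c2,p2):
    o1,d1=ray(c1,*p1);o2,d2=ray(c2,*p2)
    t=np.linalg.lstsq(np.stack([d1,-d2],1),o2-o1,rcond=None)[0]
    a=o1+d1*t[0];b=o2+d2*t[1]; return (a+b)/2,np.linalg.norm(a-b)
def blobs(m,amin=15):
    n,l,s,c=cv2.connectedComponentsWithStats(m.astype(np.uint8))
    return [(c[i].round(1).tolist(),int(s[i][4])) for i in range(1,n) if s[i][4]>=amin]
E
python3 - <<'E'
from h import *
t=cv2.imread("pics/top0.png");s=cv2.imread("pics/scene0.png")
a=cv2.resize(t[110:280,110:400],None,fx=2.7,fy=2.7,interpolation=cv2.INTER_CUBIC);cv2.imwrite("pics/tc.png",a)
a=cv2.resize(s[140:330,130:370],None,fx=3,fy=3,interpolation=cv2.INTER_CUBIC);cv2.imwrite("pics/sc.png",a)
for n,im in(("top",t),("scene",s)):
    c=cam(n);b,g,rr=[im[:,:,i].astype(int) for i in range(3)]
    hsv=cv2.cvtColor(im,cv2.COLOR_BGR2HSV);H,S,V=[hsv[...,i].astype(int) for i in range(3)]
    print(n,"orange",[(p,k,onz(c,*p,12)[:2].round(1)) for p,k in blobs((H>4)&(H<16)&(S>170)&(V>90))])
    print("red",blobs((((H<4)|(H>176))&(S>180)&(V>60))));print("blue",blobs((H>105)&(H<130)&(S>150)&(V>60)))
    print("green",blobs((H>45)&(H<75)&(S>120)))
E
```

```text
top orange [([277.8, 202.1], 40, array([454.6, -97.1])), ([249.2, 204.0], 43, array([446.8,   5.6])), ([306.9, 209.1], 47, array([ 430.3, -201.7])), ([162.1, 252.2], 252, array([269.5, 318. ])), ([181.7, 274.1], 183, array([192.6, 245. ]))]
red [([244.5, 96.6], 3577), ([338.1, 87.4], 196), ([369.9, 195.2], 21)]
blue [([243.6, 149.7], 112)]
green [([361.8, 196.4], 33)]
scene orange [([251.8, 214.8], 66, array([450.3,   7.7])), ([235.0, 234.6], 73, array([456.9, -94. ])), ([206.2, 254.2], 90, array([ 434.3, -200.7]))]
red [([383.9, 265.8], 5137), ([163.2, 281.9], 40), ([342.4, 325.6], 625)]
blue [([309.2, 188.2], 79)]
green [([408.8, 10.9], 16), ([456.5, 17.0], 41), ([474.8, 30.4], 90), ([452.3, 33.6], 30), ([450.5, 42.8], 27), ([445.8, 56.7], 15), ([167.0, 302.8], 132)]
```

View pics/tc.png

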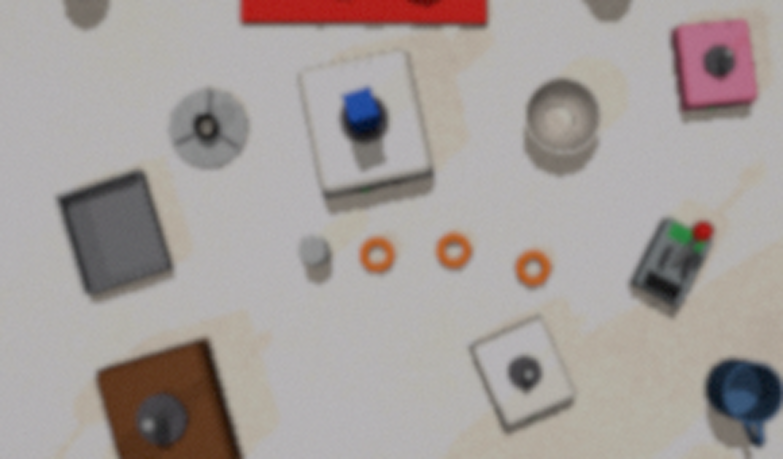

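View pics/sc.png

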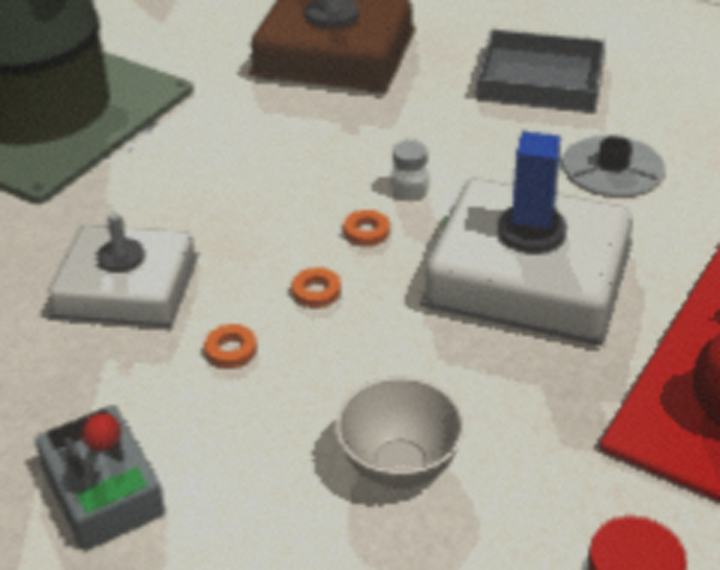

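The crop confirms it: the large white base with the blue guard, the isolator leaning to its green end, and three orange rings in the row beside the jar. Now I measure the fixed parts.

```bash
python3 - <<'E'
from h import *
t=cv2.imread("pics/top0.png")
ct,cs=cam("top"),cam("scene")
print("ball",tri(ct,(369.9,195.2),cs,(163.2,281.9)), onz(ct,369.9,195.2,108))
print("ball scene z108",onz(cs,163.2,281.9,108))
f=lambda u,v:(110+u/2.7-.3,110+v/2.7-.3)
for n,pts,z in[("iso box top",[(667,217),(712,228),(675,316),(632,284)],40),("green",[(680,232)],40),("black",[(662,287)],40),
 ("guard top",[(344,95),(372,89),(381,117),(352,124)],162),("slicer top",[(300,74),(407,50),(432,172),(325,193)],60),
 ("disc rim",[(170,128),(248,128),(208,89),(208,168)],5),("tray rim",[(58,197),(142,171),(172,270),(92,297)],30),("salt",[(315,248)],55),("bowl",[(563,115)],50)]:
    P=np.array([onz(ct,*f(*p),z)[:2] for p in pts]);print(n,P.round(0).tolist(),P.mean(0).round(1))
E
```

```text
ball (array([ 476.00175982, -400.84809217,  114.80047696]), np.float64(2.9736042520469708)) [ 475.40764034 -403.78552781  108.        ]
ball scene z108 [ 472.21499701 -395.76281344  108.        ]
iso box top [[498.0, -376.0], [484.0, -435.0], [369.0, -385.0], [410.0, -329.0]] [ 440.2 -381.3]
green [[479.0, -393.0]] [ 478.5 -392.7]
black [[406.0, -368.0]] [ 406.4 -368.3]
guard top [[632.0, 42.0], [639.0, 8.0], [605.0, -3.0], [596.0, 31.0]] [618.1  19.4]
slicer top [[680.0, 107.0], [713.0, -33.0], [552.0, -66.0], [524.0, 72.0]] [617.1  19.9]
disc rim [[617.0, 290.0], [617.0, 183.0], [671.0, 239.0], [562.0, 236.0]] [616.9 237.2]
tray rim [[519.0, 434.0], [554.0, 320.0], [423.0, 276.0], [385.0, 383.0]] [470.3 353.3]
salt [[453.0, 84.0]] [452.6  83.8]
bowl [[630.0, -238.0]] [ 630.1 -237.8]
```

```bash
cat >> h.py <<'E'
def goto(x,y,z,yaw):
    s=r.state(); A=Rq(s["ee_rot"]); c,n=np.cos(yaw),np.sin(yaw)
    B=R.from_matrix(np.array([[c,n,0],[n,-c,0],[0,0,-1.]]))
    X=A.as_matrix()[:,0]
    d=A.inv().apply(np.array([x,y,z])-s["position"])/1000; w=(A.inv()*B).as_rotvec()
    print("yaw now %.3f"%np.arctan2(X[1],X[0]),"pos",s["position"].round(1),"t %.2f"%s["time"])
    print("shift",d.round(4),"turn",w.round(3),"rows>=",int(np.ceil(max(np.linalg.norm(d)/.05,np.linalg.norm(w)/.1499))))
E
python3 -c "
from h import *
goto(515,-419,230,-.42)"
```

```text
yaw now 0.381 pos [ 213.6 -533.6  231. ] t 0.15
shift [0.3224 0.0056 0.001 ] turn [-0.001  0.     0.801] rows>= 7
```

```bash
python3 -m jog '[[[0.3224,0.0056,0],[0,0,0.8]],[[0.3224,0.0056,0],[0,0,0.8]],[[0.3224,0.0056,0],[0,0,0.8]],[[0.3224,0.0056,0],[0,0,0.8]],[[0.3224,0.0056,0],[0,0,0.8]]]' 0; python3 -c "
from h import *
goto(515,-419,230,-.42)"
```

```text
time: 0.65
position: [449.2, -443.7, 231.2]
ee_rot: [-0.0, 0.982, -0.186, -0.0]
force: [1.0, -1.2, 0.0]
gripper_width: 0.143
yaw now -0.375 pos [ 449.2 -443.7  231.2] t 0.65
shift [ 0.0522 -0.0471  0.0012] turn [-0.     0.     0.045] rows>= 2
```

```bash
python3 -m jog '[[[0.052,-0.047,0],[0,0,0.045]],[[0.052,-0.047,0],[0,0,0.045]],[[0.052,-0.047,0],[0,0,0.045]]]'; python3 - <<'E'
from h import *
goto(515,-419,95,-.42)
st=r.state();im=r.camera("wrist");cv2.imwrite("pics/w1.png",im)
E
```

```text
time: 0.95
position: [515.7, -417.4, 230.1]
ee_rot: [-0.001, 0.979, -0.204, -0.0]
force: [-1.0, -0.3, 0.0]
gripper_width: -0.004
yaw now -0.410 pos [ 515.7 -417.4  230.1] t 0.95
shift [1.000e-04 2.000e-03 1.351e-01] turn [-0.001  0.001  0.01 ] rows>= 3
```

View pics/w1.png

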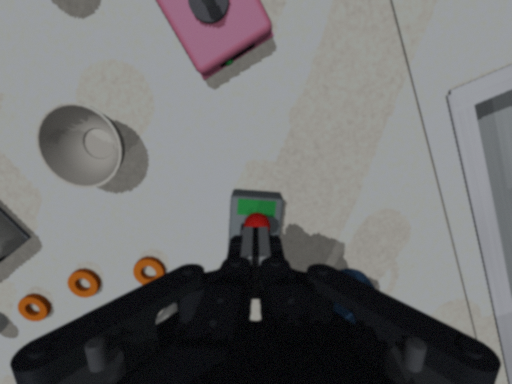

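```bash
python3 - <<'E'
from h import *
c=cam("wrist"); print(proj(c,r.state()["position"]))
im=cv2.imread("pics/w1.png");hsv=cv2.cvtColor(im,cv2.COLOR_BGR2HSV);H,S,V=[hsv[...,i].astype(int) for i in range(3)]
B=blobs((((H<6)|(H>174))&(S>180)&(V>60)),10);print(B)
for u,v in[(257,221)]:print(onz(c,u,v,108))
G=blobs((H>45)&(H<75)&(S>120));print(G,[onz(c,*p,40) for p,_ in G])
for p in[(232,191),(282,192)]:print(onz(c,*p,40))
E
```

```text
[255.54757212 243.69451281]
[([256.6, 220.6], 240)]
[ 480.90803355 -406.43823348  108.        ]
[([228.5, 61.7], 19), ([256.0, 206.9], 524)] [array([ 646.27263284, -443.66290032,   40.        ]), array([ 474.3514755 , -402.66235573,   40.        ])]
[ 506.57749497 -382.98183134   40.        ]
[ 479.49797836 -441.51250219   40.        ]
```

```bash
python3 -m jog '[[[0,0.001,0.05],[0,0,0]],[[0,0.001,0.1],[0,0,0]],[[0,0.001,0.135],[0,0,0]],[[0,0.001,0.135],[0,0,0]]]' && python3 -m jog '[[[-0.025,0,0],[0,0,0]],[[-0.04,0,0],[0,0,0]],[[-0.06,0,0],[0,0,0]],[[-0.075,0,0],[0,0,0]],[[-0.085,0,0],[0,0,0]]]'; python3 -m jog '[[[0,0,0],[0,0,0]],[[0.03,0,-0.01],[0,0,0]],[[0.06,0,-0.06],[0,0,0]],[[0.06,0,-0.11],[0,0,0]],[[0.06,0,-0.15],[0,0,0]]]' 0.0854
python3 - <<'E'
from h import *
im=r.camera("scene");cv2.imwrite("pics/s2.png",cv2.resize(im[140:330,90:370],None,fx=2.8,fy=2.8))
goto(618,19,260,.25)
E
```

```text
time: 1.4
position: [509.9, -420.0, 92.3]
ee_rot: [-0.001, 0.978, -0.206, -0.003]
force: [-0.0, 0.8, -0.1]
gripper_width: -0.002
time: 1.9
position: [433.8, -387.4, 98.8]
ee_rot: [0.001, 0.979, -0.206, 0.001]
force: [-0.6, -0.1, -0.4]
gripper_width: 0.001
time: 2.4
position: [490.1, -411.2, 249.8]
ee_rot: [0.001, 0.979, -0.206, 0.001]
force: [0.3, 0.8, 0.2]
gripper_width: 0.848
yaw now -0.414 pos [ 491.2 -412.8  257.5] t 2.45
shift [-0.0577 -0.4463 -0.0048] turn [ 0.007 -0.009 -0.664] rows>= 10
```

View pics/s2.png

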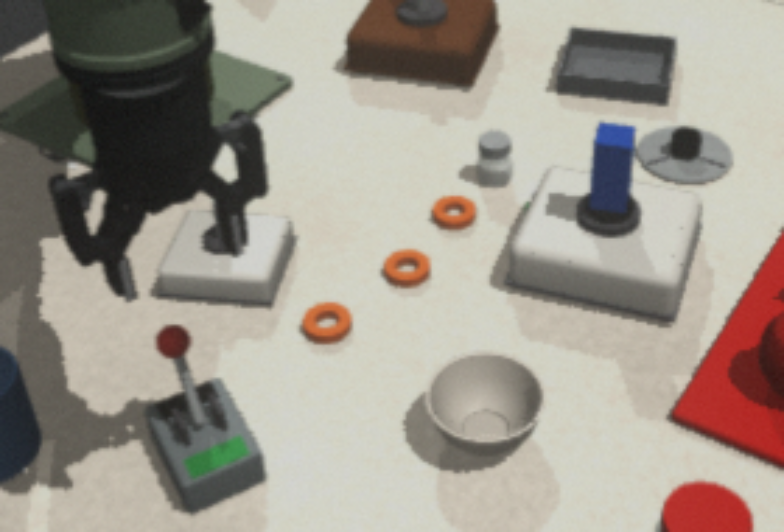

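The lever now leans to the black end, so it is off. On to the guard.

```bash
python3 -m jog '[[[-0.0577,-0.446,-0.03],[0,0,-0.66]],[[-0.0577,-0.446,-0.03],[0,0,-0.66]],[[-0.0577,-0.446,-0.03],[0,0,-0.66]],[[-0.0577,-0.446,-0.03],[0,0,-0.66]],[[-0.0577,-0.446,-0.03],[0,0,-0.66]]]' ; python3 -c "
from h import *
goto(600,16,280,.25)"
```

```text
time: 2.95
position: [560.5, -170.0, 264.8]
ee_rot: [0.001, 0.992, 0.125, 0.001]
force: [1.4, -0.5, -0.2]
gripper_width: 0.999
yaw now 0.251 pos [ 560.5 -170.   264.8] t 2.95
shift [ 0.0845 -0.1703 -0.0153] turn [ 0.001 -0.002  0.001] rows>= 4
```

```bash
python3 -m jog '[[[0.084,-0.17,-0.015],[0,0,0]],[[0.084,-0.17,-0.015],[0,0,0]],[[0.084,-0.17,-0.015],[0,0,0]],[[0.084,-0.17,-0.015],[0,0,0]],[[0.084,-0.17,-0.015],[0,0,0]]]' ; python3 - <<'E'
from h import *
goto(618,18,135,.25)
im=r.camera("wrist");cv2.imwrite("pics/w3.png",im)
E
```

```text
time: 3.45
position: [601.0, 19.9, 279.4]
ee_rot: [-0.001, 0.992, 0.126, 0.001]
force: [0.2, -1.7, -0.8]
gripper_width: 1.002
yaw now 0.252 pos [601.   19.9 279.4] t 3.45
shift [0.0157 0.0063 0.1444] turn [-0.002 -0.003  0.002] rows>= 3
```

View pics/w3.png

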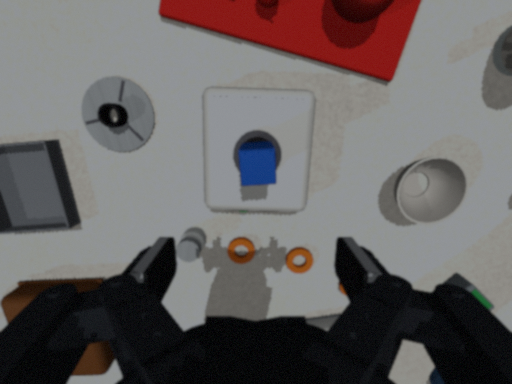

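```bash
python3 - <<'E'
from h import *
im=cv2.imread("pics/w3.png")
cv2.imwrite("pics/w3c.png",cv2.resize(im[75:225,190:330],None,fx=4,fy=4,interpolation=cv2.INTER_CUBIC))
E
```

```text
(no output)
```

View pics/w3c.png

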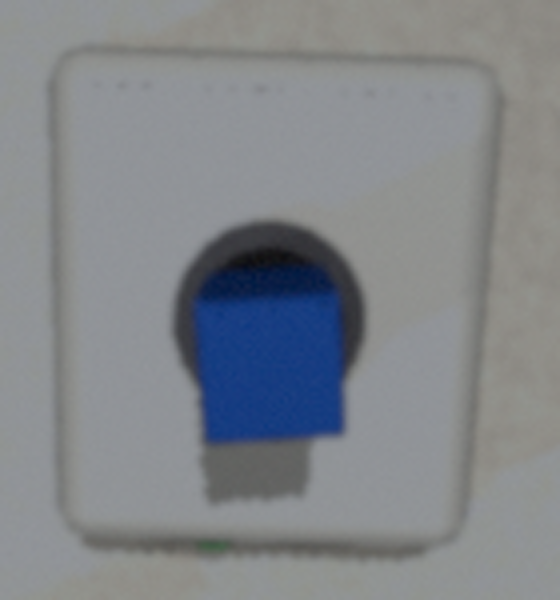

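```bash
python3 - <<'E'
from h import *
c=cam("wrist");f=lambda u,v:(190+u/4-.4,75+v/4-.4)
P=np.array([onz(c,*f(*p),162)[:2] for p in[(195,298),(336,292),(343,434),(207,441)]]);print(P.round(1),P.mean(0))
d=P[0]-P[3]+P[1]-P[2];print("yaw",np.arctan2(d[1],d[0]))
print("shoulder",onz(c,*f(268.5,316),70))
Q=np.array([onz(c,*f(*p),55)[:2] for p in[(52,50),(500,62),(468,545),(60,535)]]);print(Q.round(1),Q.mean(0))
goto(*P.mean(0),135,np.arctan2(d[1],d[0]))
E
```

```text
[[636.8  41.4]
 [646.5   8.8]
 [613.1  -2.1]
 [603.   30.3]] [624.84210088  19.59737755]
yaw 0.3165676521414252
shoulder [625.44366931  19.56121977  70.        ]
[[688.9 107.2]
 [720.8 -32.9]
 [561.1 -71.7]
 [528.5  72.5]] [624.8394712   18.77865492]
yaw now 0.249 pos [600.5  16.4 279.2] t 3.50
shift [0.0241 0.0029 0.1442] turn [-0.    -0.002 -0.067] rows>= 3
```

```bash
python3 - <<'E'
from h import *
st=r.state();c=cam("wrist",st)
im=r.camera("wrist");cv2.imwrite("pics/w4.png",im);print(st["position"],st["qd"].round(3).max(),r.state()["position"])
cv2.imwrite("pics/w4c.png",cv2.resize(im[75:225,190:330],None,fx=4,fy=4,interpolation=cv2.INTER_CUBIC))
hsv=cv2.cvtColor(im,cv2.COLOR_BGR2HSV);H,S,V=[hsv[...,i].astype(int) for i in range(3)]
print("orange",[(p,k,onz(c,*p,12)[:2].round(1)) for p,k in blobs((H>4)&(H<16)&(S>170)&(V>90))])
E
```

```text
[600.53077001  16.35432207 279.19205531] 0.063 [600.32399422  14.2013931  279.09038872]
orange [([238.8, 248.8], 314, array([455.3,   6.9])), ([297.1, 258.9], 336, array([461.2, -94.1])), ([340.7, 287.3], 33, array([ 426.1, -185.3]))]
```

View pics/w4c.png

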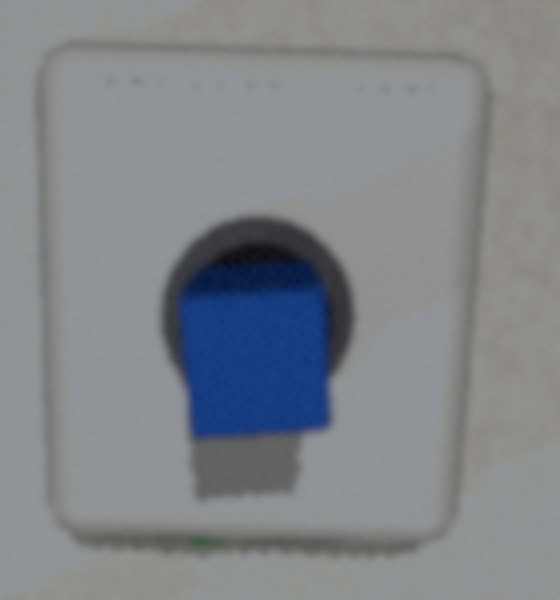

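```bash
python3 -m jog '[[[0,0,0],[0,0,0]],[[0,0,0],[0,0,0]],[[0,0,0],[0,0,0]],[[0,0,0],[0,0,0]]]' >/dev/null; python3 - <<'E'
from h import *
st=r.state();c=cam("wrist",st)
im=r.camera("wrist");cv2.imwrite("pics/w5.png",im);print(st["position"],r.state()["position"])
cv2.imwrite("pics/w5c.png",cv2.resize(im[75:225,190:330],None,fx=4,fy=4,interpolation=cv2.INTER_CUBIC))
hsv=cv2.cvtColor(im,cv2.COLOR_BGR2HSV);H,S,V=[hsv[...,i].astype(int) for i in range(3)]
print("orange",[(p,k,onz(c,*p,12)[:2].round(1)) for p,k in blobs((H>4)&(H<16)&(S>170)&(V>90))])
m=((H>105)&(H<130)&(S>150)&(V>90)).astype(np.uint8)
q=cv2.findContours(m,0,1)[0];q=max(q,key=cv2.contourArea);rc=cv2.minAreaRect(q);print(rc)
P=np.array([onz(c,*p,162)[:2] for p in cv2.boxPoints(rc)]);print(P.round(1),P.mean(0).round(1))
E
```

```text
[599.91633385  13.4594022  278.04795279] [599.89311161  13.61640006 278.01785854]
orange [([237.5, 248.0], 311, array([455.6,   7. ])), ([296.2, 258.1], 336, array([461.2, -94.4])), ([340.2, 286.5], 39, array([ 426. , -185.8]))]
((250.63938903808594, 163.59071350097656), (35.58766555786133, 36.452415466308594), 86.18592071533203)
[[636.5  45.2]
 [647.1  12.1]
 [614.1   1. ]
 [603.   35.3]] [625.2  23.4]
```

View pics/w5c.png

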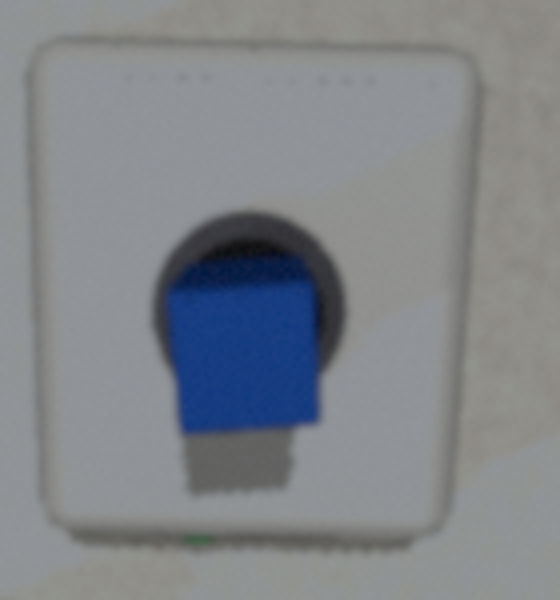

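```bash
python3 -c "
from h import *
goto(622,21.5,128,.31)"
```

```text
yaw now 0.245 pos [599.9  13.6 278. ] t 4.00
shift [ 0.0234 -0.0023  0.15  ] turn [-0.     0.    -0.065] rows>= 4
```

```bash
python3 -m jog '[[[0.0234,-0.0023,0.03],[0,0,-0.065]],[[0.0234,-0.0023,0.07],[0,0,-0.065]],[[0.0234,-0.0023,0.11],[0,0,-0.065]],[[0.0234,-0.0023,0.14],[0,0,-0.065]],[[0.0234,-0.0023,0.15],[0,0,-0.065]]]'; python3 - <<'E'
from h import *
st=r.state();c=cam("wrist",st)
im=r.camera("wrist");cv2.imwrite("pics/w6.png",im);print(st["position"],r.state()["position"])
E
```

```text
time: 4.5
position: [620.9, 21.7, 125.3]
ee_rot: [-0.0, 0.988, 0.155, -0.002]
force: [-0.8, 0.2, 1.5]
gripper_width: 1.0
[620.90083338  21.73975763 125.27459891] [621.15265273  21.75471315 125.55053489]
```

View pics/w6.png

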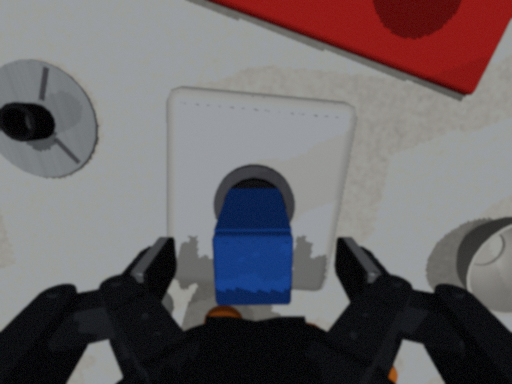

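```bash
python3 - <<'E'
from h import *
c=cam("wrist");print(c["T"][:3,3])
P=[onz(c,*p,162)[:2].round(1) for p in[(214,234),(293,234),(292,303),(216,304)]];print(P,np.mean(P,0))
p=r.state()["position"];A=Rq(r.state()["ee_rot"]).as_matrix();print(proj(c,p-A[:,2]*19+A[:,1]*42),proj(c,p-A[:,2]*19-A[:,1]*42))
E
```

```text
[689.5048391   42.87685179 267.55820166]
[array([637.7,  44.8]), array([648. ,  12.5]), array([614.9,   0.9]), array([603.5,  34.5])] [626.025  23.175]
[334.97872703 259.89638535] [172.21833943 260.05346213]
```

```bash
python3 -m jog '[[[0.005,0,0],[0,0,0]],[[0.005,0,0],[0,0,0]],[[0.005,0,0],[0,0,0]]]'; python3 -m jog '[[[0,0,0],[0,0,0]],[[0,0,0],[0,0,0]],[[0,0,0],[0,0,0]],[[0,0,0],[0,0,0]],[[0,0,0],[0,0,0]]]' 0.02; python3 -m jog '[[[0,0,0],[0,0,0]],[[0,0,0],[0,0,0]],[[0,0,-0.03],[0,0,0]],[[0,0,-0.06],[0,0,0]],[[0,0,-0.09],[0,0,0]]]'
```

```text
time: 4.85
position: [627.5, 23.5, 129.3]
ee_rot: [0.0, 0.988, 0.155, 0.001]
force: [-0.8, -0.1, 0.0]
gripper_width: 1.0
time: 5.35
position: [627.0, 23.4, 128.2]
ee_rot: [-0.0, 0.988, 0.155, 0.0]
force: [0.2, 0.1, 4.4]
gripper_width: 0.413
time: 5.85
position: [626.6, 23.4, 218.9]
ee_rot: [-0.0, 0.988, 0.155, -0.0]
force: [-0.1, 0.0, -0.7]
gripper_width: 0.417
```

```bash
python3 -c "
from h import *
goto(447,300,240,.34)"
```

```text
yaw now 0.311 pos [626.6  23.4 218.9] t 5.85
shift [-0.0864 -0.3183 -0.021 ] turn [-0.     0.001 -0.029] rows>= 7
```

```bash
python3 -m jog '[[[0,0,-0.02],[0,0,0]],[[-0.01,-0.035,-0.02],[0,0,0]],[[-0.02,-0.075,-0.02],[0,0,0]],[[-0.032,-0.115,-0.02],[0,0,0]],[[-0.043,-0.16,-0.02],[0,0,-0.03]]]'; python3 -m jog '[[[-0.01,-0.04,0],[0,0,0]],[[-0.02,-0.08,0],[0,0,0]],[[-0.032,-0.12,0],[0,0,0]],[[-0.043,-0.158,0],[0,0,0]],[[-0.043,-0.158,0],[0,0,0]]]';python3 -m jog '[[[0,0,0],[0,0,0]],[[0,0,0],[0,0,0]],[[0,0,0],[0,0,0]]]'; python3 - <<'E'
from h import *
st=r.state();c=cam("wrist",st)
im=r.camera("wrist");cv2.imwrite("pics/w7.png",im);print(st["position"],r.state()["position"])
E
```

```text
time: 6.35
position: [535.9, 163.3, 237.9]
ee_rot: [0.0, 0.986, 0.169, -0.0]
force: [1.4, 1.0, 0.2]
gripper_width: 0.417
time: 6.85
position: [440.3, 301.6, 237.8]
ee_rot: [-0.001, 0.985, 0.173, -0.001]
force: [1.0, -1.6, -0.5]
gripper_width: 0.41
time: 7.15
position: [444.2, 296.2, 237.9]
ee_rot: [0.0, 0.986, 0.169, 0.0]
force: [0.4, 0.1, -0.6]
gripper_width: 0.409
[444.24254763 296.21849474 237.93329681] [444.14682347 296.33604436 237.94497444]
```

View pics/w7.png

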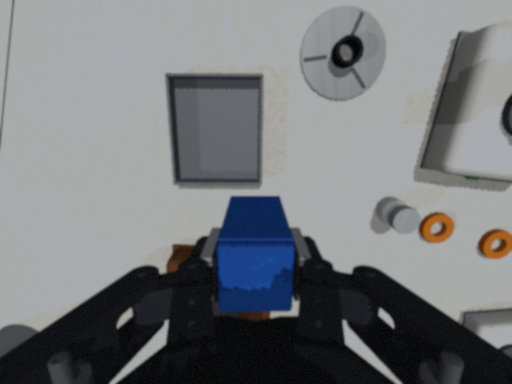

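```bash
python3 - <<'E'
from h import *
c=cam("wrist")
P=np.array([onz(c,*p,30)[:2] for p in[(166.5,74),(264,74),(261.5,187),(173.5,187)]]);print(P.round(1),P.mean(0));d=P[0]-P[3]+P[1]-P[2];y=np.arctan2(d[1],d[0]);print(y)
m=P.mean(0);u=np.array([np.cos(y),np.sin(y)]);g=m-32*u;print(m,g,m+30*u)
goto(*g,100,y)
# disc
D=[onz(c,*p,5)[:2].round(1) for p in[(300,52),(386,53),(343,6),(340,101)]];print(D,np.mean(D,0),onz(c,347,52,30)[:2])
E
```

```text
[[522.9 436.5]
 [561.9 325.3]
 [428.2 280.4]
 [388.7 392.6]] [475.40670365 358.69092453]
0.32025965321254507
[475.40670365 358.69092453] [445.033785   348.61690783] [503.88131488 368.13531519]
yaw now 0.339 pos [444.1 296.3 237.9] t 7.20
shift [ 0.0182 -0.049   0.1379] turn [0.    0.    0.019] rows>= 3
[array([605.1, 291.5]), array([640.9, 187.7]), array([670.1, 261. ]), array([568.1, 219.2])] [621.05 239.85] [617.57743598 240.73753578]
```

```bash
python3 -m jog '[[[0.018,-0.049,0],[0,0,0.02]],[[0.018,-0.049,0.04],[0,0,0.02]],[[0.018,-0.049,0.08],[0,0,0.02]],[[0.018,-0.049,0.12],[0,0,0.02]],[[0.018,-0.049,0.15],[0,0,0.02]]]'; python3 -m jog '[[[0,0,0.02],[0,0,0]],[[0,0,0.033],[0,0,0]],[[0,0,0.033],[0,0,0]],[[0,0,0.033],[0,0,0]]]'
```

```text
time: 7.7
position: [444.1, 348.5, 85.8]
ee_rot: [0.0, 0.987, 0.159, -0.001]
force: [0.0, 0.8, 0.1]
gripper_width: 0.41
time: 8.1
position: [444.7, 349.4, 55.8]
ee_rot: [-0.0, 0.987, 0.16, 0.0]
force: [0.8, 0.4, -0.0]
gripper_width: 0.413
```

```bash
python3 -m jog '[[[0,0,0.003],[0,0,0]],[[0,0,0.005],[0,0,0]],[[0,0,0.005],[0,0,0]]]'; python3 -m jog '[[[0,0,0],[0,0,0]],[[0,0,0],[0,0,0]],[[0,0,0],[0,0,0]],[[0,0,0],[0,0,0]]]' 0.0854;python3 -m jog '[[[0,0,-0.02],[0,0,0]],[[0,0,-0.06],[0,0,0]],[[0,0,-0.1],[0,0,0]],[[0,0,-0.14],[0,0,0]],[[0,0,-0.18],[0,0,0]]]'; python3 - <<'E'
from h import *
im=r.camera("wrist");cv2.imwrite("pics/w8.png",im)
goto(540,-5,250,.3)
E
```

```text
time: 8.4
position: [444.4, 349.5, 50.3]
ee_rot: [-0.0, 0.987, 0.16, 0.0]
force: [-0.2, 0.1, -1.3]
gripper_width: 0.415
time: 8.8
position: [444.2, 349.4, 50.0]
ee_rot: [-0.0, 0.987, 0.16, -0.0]
force: [0.4, 0.2, 0.4]
gripper_width: 1.003
time: 9.3
position: [444.0, 349.2, 231.8]
ee_rot: [-0.0, 0.987, 0.16, 0.0]
force: [-0.4, 0.1, -0.0]
gripper_width: 1.001
yaw now 0.320 pos [445.6 350.2 237.7] t 9.35
shift [-0.0222  0.3668 -0.0135] turn [-0.003 -0.007  0.02 ] rows>= 8
```

View pics/w8.png

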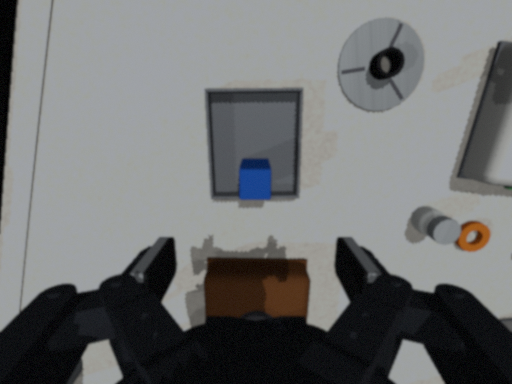

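```bash
python3 -m jog '[[[0,0.045,0],[0,0,0]],[[0.01,0.09,0],[0,0,0]],[[0.02,0.135,0],[0,0,0]],[[0.03,0.175,0],[0,0,0]],[[0.03,0.21,0],[0,0,0]]]'; python3 -c "
from h import *
goto(590,12,220,.3)"
```

```text
time: 9.85
position: [540.1, 157.4, 229.8]
ee_rot: [0.0, 0.987, 0.159, 0.0]
force: [0.5, 0.1, -0.2]
gripper_width: 1.002
yaw now 0.320 pos [540.1 157.4 229.8] t 9.85
shift [0.0017 0.1537 0.0099] turn [ 0.   -0.    0.02] rows>= 4
```

```bash
python3 -m jog '[[[0.002,0.04,0.01],[0,0,0.02]],[[0.002,0.08,0.01],[0,0,0.02]],[[0.002,0.12,0.01],[0,0,0.02]],[[0.002,0.152,0.01],[0,0,0.02]],[[0.002,0.152,0.01],[0,0,0.02]]]'; python3 -m jog '[[[0,0,0],[0,0,0]],[[0,0,0],[0,0,0]],[[0,0,0],[0,0,0]]]' ; python3 - <<'E'
from h import *
st=r.state();c=cam("wrist",st);im=r.camera("wrist");cv2.imwrite("pics/w9.png",im);print(st["position"],r.state()["position"],c["T"][:3,3])
E
```

```text
time: 10.35
position: [589.3, 11.0, 219.8]
ee_rot: [0.001, 0.989, 0.147, -0.0]
force: [0.5, 0.9, 0.3]
gripper_width: 1.003
time: 10.65
position: [588.6, 17.0, 220.0]
ee_rot: [-0.0, 0.989, 0.151, -0.0]
force: [-0.2, -0.0, 0.7]
gripper_width: 1.001
[588.5580788   16.99229425 219.99954068] [588.58966954  16.87537226 220.01423402] [656.62262914  37.46828699 362.23775627]
```

View pics/w9.png

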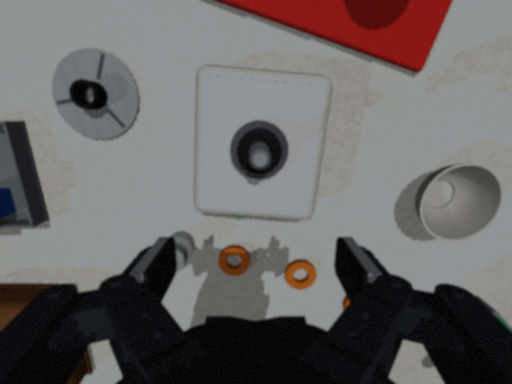

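```bash
python3 - <<'E'
from h import *
im=cv2.imread("pics/w9.png")
a=cv2.resize(im[110:190,215:305],None,fx=7,fy=7,interpolation=cv2.INTER_CUBIC);cv2.imwrite("pics/w9c.png",cv2.convertScaleAbs(a,alpha=1.8))
c=cam("wrist")
for n,p,z in[("sh",(259.5,150),70)]:print(onz(c,*p,z))
E
```

```text
[624.92520488  22.24618487  70.        ]
```

View pics/w9c.png

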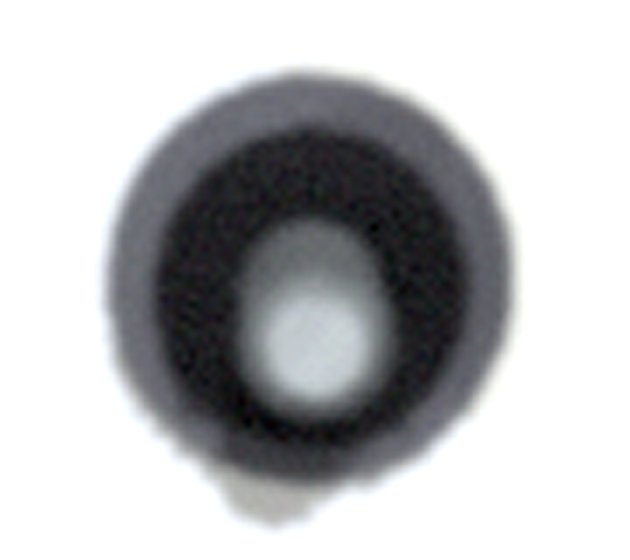

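```bash
python3 - <<'E'
from h import *
c=cam("wrist");f=lambda u,v:(215+u/7-.43,110+v/7-.43)
print("tip",onz(c,*f(316,345),134));print("ring",onz(c,*f(312,283),82));print("sh",onz(c,*f(311,275),70))
t=onz(c,*f(316,345),134)
goto(624.5,22.5,76,.3)
E
```

```text
tip [624.74418857  23.11272398 134.        ]
ring [626.11828163  23.223575    82.        ]
sh [625.94002749  23.13689172  70.        ]
yaw now 0.302 pos [588.6  16.9 220. ] t 10.70
shift [0.0359 0.0054 0.144 ] turn [-0.    -0.     0.002] rows>= 3
```

```bash
python3 -m jog '[[[0.0364,0.005,0.0],[0,0,0]],[[0.0364,0.005,0.045],[0,0,0]],[[0.0364,0.005,0.09],[0,0,0]],[[0.0364,0.005,0.125],[0,0,0]],[[0.0364,0.005,0.138],[0,0,0]]]';  python3 -m jog '[[[0,0,0],[0,0,0]],[[0,0,0],[0,0,0]],[[0,0,0],[0,0,0]],[[0,0,0],[0,0,0]]]' 0.058; python3 - <<'E'
from h import *
st=r.state();c=cam("wrist",st);im=r.camera("wrist");cv2.imwrite("pics/w10.png",im);print(st["position"],r.state()["position"],st["force"])
E
```

```text
time: 11.2
position: [623.5, 22.5, 79.0]
ee_rot: [-0.0, 0.989, 0.15, -0.002]
force: [0.5, 0.0, 0.6]
gripper_width: 1.0
time: 11.6
position: [625.6, 22.0, 83.4]
ee_rot: [0.0, 0.989, 0.15, 0.001]
force: [-0.1, 1.2, -0.6]
gripper_width: 0.678
[625.57171793  22.01463684  83.36831084] [625.42464828  21.94774933  83.05059116] [-0.05647827  1.22998921 -0.64437671]
```

View pics/w10.png

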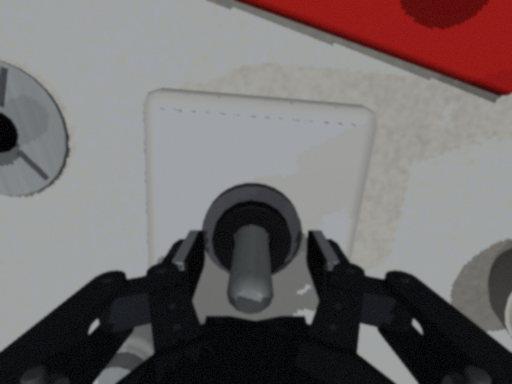

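```bash
python3 -m jog '[[[0,-0.001,0.004],[0,0,0]],[[0,-0.001,0.008],[0,0,0]],[[0,-0.001,0.008],[0,0,0]],[[0,-0.001,0.008],[0,0,0]]]';python3 -m jog '[[[0,0,0.003],[0,0,0]],[[0,0,0.003],[0,0,0]],[[0,0,0.003],[0,0,0]]]'
```

```text
time: 12.05
position: [624.6, 22.8, 73.8]
ee_rot: [-0.0, 0.989, 0.15, -0.0]
force: [-0.2, 0.4, 1.0]
gripper_width: 0.679
time: 12.35
position: [624.6, 22.9, 70.9]
ee_rot: [-0.0, 0.989, 0.15, -0.0]
force: [0.5, 0.2, 0.7]
gripper_width: 0.677
```

```bash
for i in 1 2 3; do python3 -m jog '[[[0,0,0.0015],[0,0,0]],[[0,0,0.0015],[0,0,0]],[[0,0,0.0015],[0,0,0]]]' | egrep 'pos|force'; done
```

```text
position: [624.6, 22.9, 69.4]
force: [-0.4, 0.2, 0.5]
position: [624.6, 22.9, 67.9]
force: [-0.8, -0.1, -0.2]
position: [624.6, 22.9, 66.4]
force: [-0.1, -0.0, 0.2]
```

```bash
python3 -m jog '[[[0,0,0],[0,0,0]],[[0,0,0],[0,0,0]],[[0,0,0],[0,0,0]],[[0,0,0],[0,0,0]]]' 0.035; python3 -m jog '[[[0,0,-0.01],[0,0,0]],[[0,0,-0.02],[0,0,0]],[[0,0,-0.035],[0,0,0]],[[0,0,-0.055],[0,0,0]],[[0,0,-0.075],[0,0,0]]]'; python3 -m jog '[[[0,0,-0.03],[0,0,0]],[[0,0,-0.06],[0,0,0]],[[0,0,-0.1],[0,0,0]],[[0,0,-0.1],[0,0,0]]]'; python3 - <<'E'
from h import *
st=r.state();c=cam("wrist",st);im=r.camera("wrist");cv2.imwrite("pics/w11.png",im);print(st["position"],r.state()["position"],st["force"])
E
```

```text
time: 13.65
position: [625.7, 22.9, 67.9]
ee_rot: [0.0, 0.989, 0.15, 0.001]
force: [-2.2, 0.2, 20.9]
gripper_width: 0.527
time: 14.15
position: [624.6, 22.8, 142.7]
ee_rot: [-0.0, 0.989, 0.15, -0.0]
force: [0.3, 0.3, -0.5]
gripper_width: 0.527
time: 14.55
position: [626.1, 22.8, 246.7]
ee_rot: [0.0, 0.989, 0.15, 0.004]
force: [0.4, 0.3, -1.8]
gripper_width: 0.527
[626.14324404  22.77360771 246.69225097] [625.3400491   22.85423312 244.06600736] [ 0.38116137  0.3219307  -1.83035775]
```

View pics/w11.png

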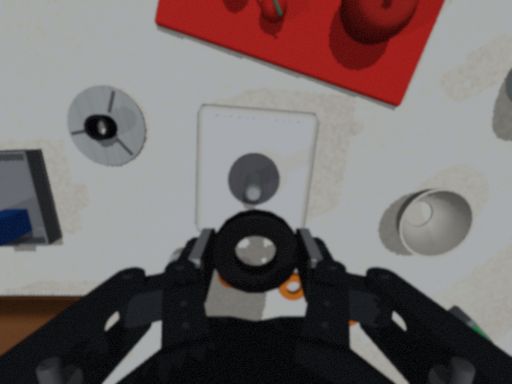

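```bash
python3 -c "
from h import *
goto(504,368,230,.32)"
```

```text
yaw now 0.301 pos [625.3  22.9 244.1] t 14.60
shift [-0.0137 -0.3656  0.0137] turn [ 0.001 -0.004 -0.019] rows>= 8
```

```bash
python3 -m jog '[[[0,-0.03,0],[0,0,0]],[[-0.003,-0.07,0],[0,0,0]],[[-0.006,-0.11,0],[0,0,0]],[[-0.009,-0.15,0],[0,0,0]],[[-0.01,-0.19,0],[0,0,-0.02]]]'; python3 -m jog '[[[0,-0.04,0],[0,0,0]],[[-0.003,-0.08,0],[0,0,0]],[[-0.003,-0.12,0],[0,0,0]],[[-0.003,-0.155,0],[0,0,0]],[[-0.003,-0.175,0],[0,0,0]]]';python3 -m jog '[[[0,0,0],[0,0,0]],[[0,0,0],[0,0,0]],[[0,0,0],[0,0,0]]]'; python3 -c "
from h import *
goto(504,368,25,.32)
cv2.imwrite('pics/w12.png',r.camera('wrist'))"
```

```text
time: 15.1
position: [557.6, 202.7, 241.1]
ee_rot: [0.0, 0.987, 0.16, -0.001]
force: [1.2, 0.8, -0.5]
gripper_width: 0.525
time: 15.6
position: [498.9, 369.3, 240.7]
ee_rot: [-0.0, 0.987, 0.161, -0.001]
force: [0.2, -0.5, -0.7]
gripper_width: 0.526
time: 15.9
position: [501.2, 365.4, 241.3]
ee_rot: [0.0, 0.987, 0.159, -0.0]
force: [0.5, -0.0, 0.7]
gripper_width: 0.526
yaw now 0.320 pos [501.2 365.4 241.3] t 15.90
shift [ 0.0035 -0.0017  0.2163] turn [ 0.001  0.    -0.   ] rows>= 5
```

View pics/w12.png

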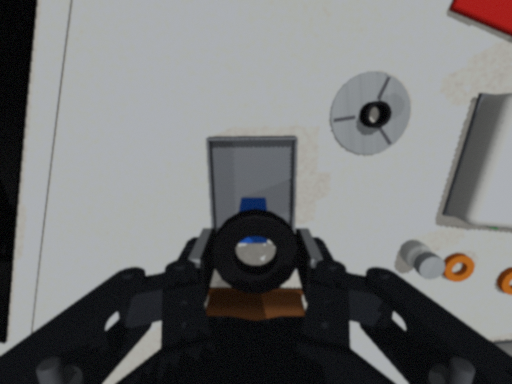

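```bash
python3 -m jog '[[[0.004,-0.001,0.04],[0,0,0]],[[0.004,-0.001,0.085],[0,0,0]],[[0.004,-0.001,0.13],[0,0,0]],[[0.004,-0.001,0.17],[0,0,0]],[[0.004,-0.001,0.20],[0,0,0]]]'; python3 -m jog '[[[0,0,0.013],[0,0,0]],[[0,0,0.02],[0,0,0]],[[0,0,0.02],[0,0,0]]]'; python3 -m jog '[[[0,0,0],[0,0,0]],[[0,0,0],[0,0,0]],[[0,0,0],[0,0,0]]]' 0.065;  python3 -m jog '[[[0,0,-0.03],[0,0,0]],[[0,0,-0.07],[0,0,0]],[[0,0,-0.11],[0,0,0]],[[0,0,-0.15],[0,0,0]],[[0,0,-0.19],[0,0,0]]]'; python3 -c "
from h import *
cv2.imwrite('pics/w13.png',r.camera('wrist'));cv2.imwrite('pics/t13.png',cv2.resize(r.camera('top')[100:280,110:400],None,fx=2.7,fy=2.7))
goto(430,60,260,0)"
```

```text
time: 16.45
position: [504.1, 367.5, 39.1]
ee_rot: [0.0, 0.987, 0.159, -0.001]
force: [-0.0, 0.6, -0.1]
gripper_width: 0.528
time: 16.75
position: [504.6, 368.6, 21.9]
ee_rot: [-0.0, 0.987, 0.16, 0.0]
force: [-0.6, 0.5, -0.7]
gripper_width: 0.524
time: 17.05
position: [504.6, 369.0, 22.4]
ee_rot: [-0.0, 0.987, 0.16, 0.001]
force: [0.3, 0.1, 1.5]
gripper_width: 0.76
time: 17.55
position: [504.1, 368.6, 213.8]
ee_rot: [-0.0, 0.987, 0.16, 0.0]
force: [0.0, -0.3, 0.6]
gripper_width: 0.765
yaw now 0.321 pos [505.8 369.6 217. ] t 17.65
shift [-0.1692  0.2698 -0.0449] turn [-0.004 -0.007  0.321] rows>= 7
```

View pics/w13.png

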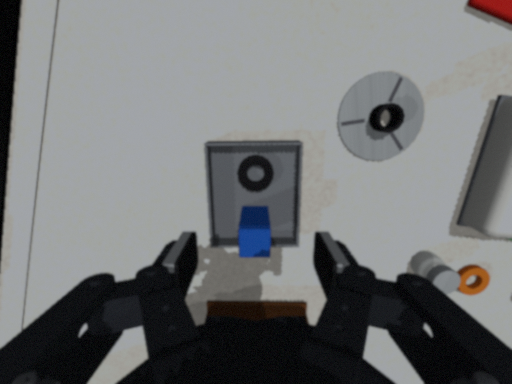

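View pics/t13.png

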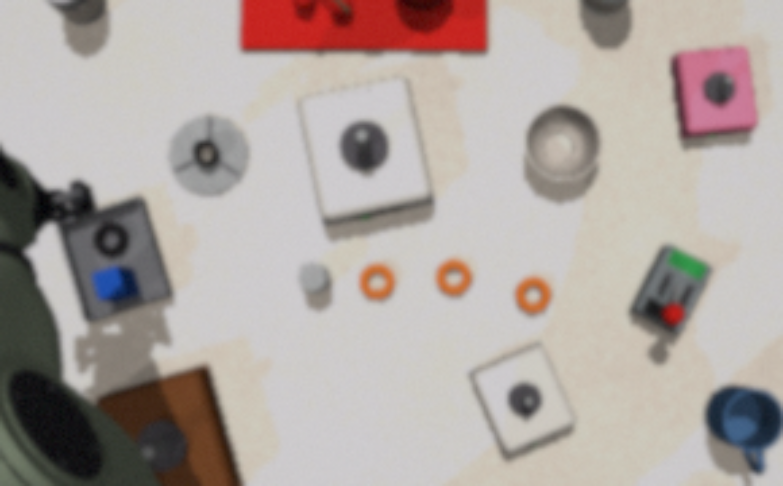

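Guard and old ring are both inside the tray, and the lever is still off. Now the first spacer.

```bash
python3 -c "
from h import *
goto(430,0,200,.6)"
```

```text
yaw now 0.321 pos [505.8 369.6 217. ] t 17.65
shift [-0.1885  0.3269  0.0148] turn [-0.002 -0.008 -0.279] rows>= 8
```

```bash
python3 -m jog '[[[-0.02,0.04,0],[0,0,0]],[[-0.045,0.08,0],[0,0,0]],[[-0.07,0.12,0],[0,0,0]],[[-0.09,0.16,0],[0,0,0]],[[-0.11,0.2,0],[0,0,0]]]' 0.065; python3 -m jog '[[[-0.02,0.04,0],[0,0,-0.1]],[[-0.045,0.08,0],[0,0,-0.2]],[[-0.07,0.11,0],[0,0,-0.28]],[[-0.078,0.127,0.01],[0,0,-0.28]],[[-0.078,0.127,0.01],[0,0,-0.28]]]';python3 -m jog '[[[0,0,0.03],[0,0,0]],[[0,0,0.06],[0,0,0]],[[0,0,0.06],[0,0,0]],[[0,0,0.06],[0,0,0]],[[0,0,0.06],[0,0,0]]]'; cat >> h.py <<'E'
def orange(name):
    st=r.state();c=cam("wrist",st);im=r.camera("wrist");cv2.imwrite(f"pics/{name}.png",im)
    hsv=cv2.cvtColor(im,cv2.COLOR_BGR2HSV);H,S,V=[hsv[...,i].astype(int) for i in range(3)]
    m=((H>2)&(H<18)&(S>150)&(V>70)).astype(np.uint8)
    for q in cv2.findContours(m,cv2.RETR_EXTERNAL,cv2.CHAIN_APPROX_NONE)[0]:
        if cv2.contourArea(q)<100: continue
        (u,v),(a,b),_=cv2.fitEllipse(cv2.convexHull(q)); mask=np.zeros_like(m)
        # outer silhouette: upper rim on z=12 and lower rim on z=0 mix; bore of the top face is clean
        print("outer",np.round([u,v,a,b],1),"z10",onz(c,u,v,10)[:2].round(1))
    cs,hi=cv2.findContours(m,cv2.RETR_CCOMP,cv2.CHAIN_APPROX_NONE)
    for q,h in zip(cs,hi[0]):
        if h[3]>=0 and cv2.contourArea(q)>60:
            (u,v),(a,b),_=cv2.fitEllipse(q);print("bore",np.round([u,v,a,b],1),onz(c,u,v,8)[:2].round(1))
E
python3 -c "
from h import *
orange('w14');goto(455,7,2,.6)"
```

```text
time: 18.15
position: [462.3, 142.7, 211.9]
ee_rot: [-0.0, 0.987, 0.16, 0.0]
force: [2.1, -0.3, 0.1]
gripper_width: 0.764
time: 18.65
position: [428.3, -3.4, 201.2]
ee_rot: [0.0, 0.956, 0.294, -0.0]
force: [0.5, 0.4, 0.1]
gripper_width: 0.759
time: 19.15
position: [429.5, -0.6, 142.7]
ee_rot: [0.0, 0.955, 0.296, 0.001]
force: [-0.3, -0.5, -0.4]
gripper_width: 0.762
outer [396.4 269.8  26.7  40.7] z10 [ 440.4 -195. ]
outer [339.5 212.   39.9  42.6] z10 [458.4 -94.2]
outer [259.8 165.3  43.2  43.9] z10 [451.5   6.9]
bore [339.1 212.   18.9  22.8] [457.9 -94.8]
bore [259.8 165.4  22.9  23.8] [451.2   6.6]
yaw now 0.601 pos [429.5  -0.7 142.7] t 19.20
shift [0.0251 0.008  0.1407] turn [ 0.001 -0.002  0.001] rows>= 3
```

View pics/w14.png

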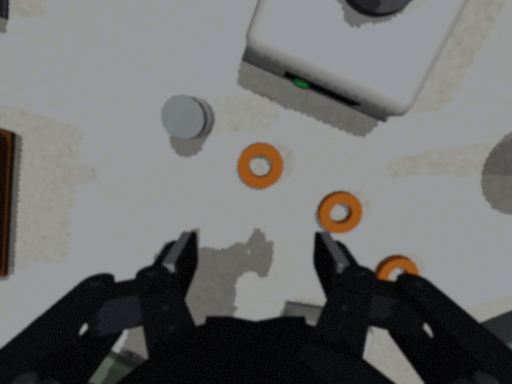

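```bash
python3 -c "
from h import *
goto(451.2,6.8,15,.6)"
```

```text
yaw now 0.601 pos [429.5  -0.7 142.7] t 19.20
shift [0.0219 0.006  0.1277] turn [ 0.001 -0.002  0.001] rows>= 3
```

```bash
python3 -m jog '[[[0.022,0.006,0.03],[0,0,0]],[[0.022,0.006,0.07],[0,0,0]],[[0.022,0.006,0.105],[0,0,0]],[[0.022,0.006,0.127],[0,0,0]],[[0.022,0.006,0.127],[0,0,0]]]'; python3 -m jog '[[[0,0,0],[0,0,0]],[[0,0,0],[0,0,0]]]'; python3 -c "
from h import *
orange('w15');goto(455,7,2,.6)"
```

```text
time: 19.7
position: [450.0, 6.7, 13.3]
ee_rot: [-0.0, 0.955, 0.296, -0.001]
force: [-1.0, -0.2, -0.1]
gripper_width: 0.759
time: 19.9
position: [451.3, 6.7, 16.0]
ee_rot: [0.0, 0.955, 0.296, 0.001]
force: [-0.3, -1.2, 0.2]
gripper_width: 0.763
outer [377.5 332.9  12.9  28.1] z10 [ 440.7 -102.9]
outer [253.2 236.1  73.9  75.9] z10 [452.5   7.5]
bore [252.9 235.4  30.7  38.3] [452.    7.4]
yaw now 0.601 pos [451.2   6.6  15.9] t 19.95
shift [0.0033 0.0018 0.0139] turn [ 0.001 -0.002  0.001] rows>= 1
```

View pics/w15.png

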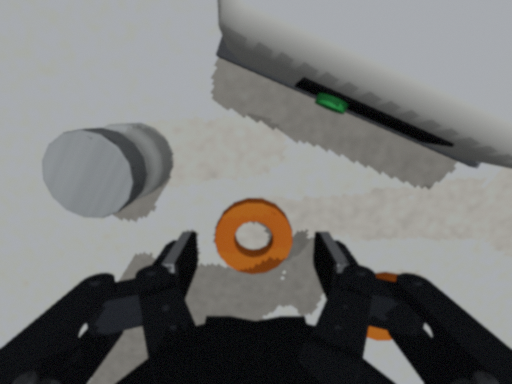

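```bash
python3 -m jog '[[[0.001,0,0.008],[0,0,0]],[[0.001,0,0.014],[0,0,0]],[[0.001,0,0.0145],[0,0,0]],[[0.001,0,0.0145],[0,0,0]]]';python3 -m jog '[[[0,0,0],[0,0,0]],[[0,0,0],[0,0,0]],[[0,0,0],[0,0,0]],[[0,0,0],[0,0,0]],[[0,0,0],[0,0,0]]]' 0.03; python3 -m jog '[[[0,0,-0.02],[0,0,0]],[[0,0,-0.05],[0,0,0]],[[0,0,-0.09],[0,0,0]],[[0,0,-0.13],[0,0,0]],[[0,0,-0.17],[0,0,0]]]';python3 -m jog '[[[0,0,0],[0,0,0]],[[0,0,0],[0,0,0]],[[0,0,0],[0,0,0]]]';  python3 -c "
from h import *
orange('w16');goto(625.2,23.1,200,.3)"
```

```text
time: 20.35
position: [451.1, 7.1, -0.2]
ee_rot: [-0.0, 0.955, 0.296, -0.0]
force: [-0.2, 0.0, -0.4]
gripper_width: 0.76
time: 20.85
position: [451.4, 7.2, 0.4]
ee_rot: [0.0, 0.955, 0.296, 0.0]
force: [-0.3, 0.3, 7.6]
gripper_width: 0.528
time: 21.35
position: [451.0, 7.1, 171.8]
ee_rot: [-0.0, 0.955, 0.296, 0.0]
force: [0.4, -0.0, -1.3]
gripper_width: 0.524
time: 21.65
position: [451.0, 7.1, 169.3]
ee_rot: [-0.0, 0.955, 0.296, -0.001]
force: [0.5, -0.1, -1.4]
gripper_width: 0.524
outer [381.  273.5  25.2  32.6] z10 [ 441.5 -197. ]
outer [254.7 248.2  80.2  84.7] z10 [379.6 -42.5]
outer [326.6 221.5  35.9  38.3] z10 [458.2 -94.2]
bore [256.5 250.   37.5  42.2] [377.9 -46.4]
bore [326.4 221.3  17.3  20.6] [457.9 -94.7]
yaw now 0.601 pos [450.9   7.1 169.1] t 21.70
shift [ 0.1527  0.0853 -0.0312] turn [-0.001  0.002  0.301] rows>= 4
```

View pics/w16.png

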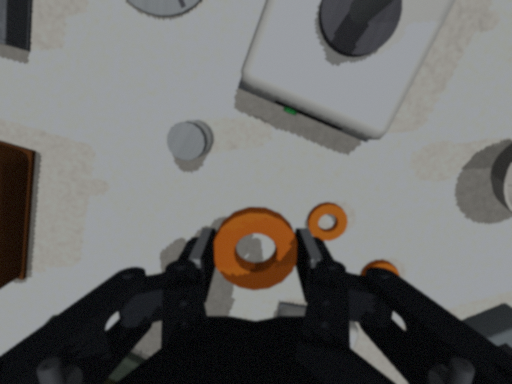

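```bash
cat >> h.py <<'E'
def held(u,v,zt):
    i=r.camera_info("wrist");c=cam("wrist");c["T"]=np.array(i["T_tool_cam"]);return onz(c,u,v,zt)
E
python3 -c "
from h import *
print(held(254.7,248.2,-6),held(254.7,248.2,-10),held(256.5,250,-12),'worn',held(256,251,-6))"
```

```text
[-0.33906626  0.87886502 -6.        ] [  1.75087481   0.88133564 -10.        ] [  1.72217842   1.8513235  -12.        ] worn [-2.08723631  1.61080734 -6.        ]
```

```bash
python3 -m jog '[[[0.01,0.005,-0.02],[0,0,0]],[[0.05,0.025,-0.03],[0,0,0.1]],[[0.09,0.05,-0.03],[0,0,0.2]],[[0.13,0.072,-0.03],[0,0,0.3]],[[0.152,0.085,-0.03],[0,0,0.3]]]';python3 -m jog '[[[0,0,0],[0,0,0]],[[0,0,0],[0,0,0]],[[0,0,0],[0,0,0]]]';  python3 -c "
from h import *
orange('w17');goto(624.3,22.7,160,.3)"
```

```text
time: 22.2
position: [626.7, 23.7, 198.3]
ee_rot: [-0.0, 0.989, 0.148, -0.001]
force: [-0.4, -0.8, 0.3]
gripper_width: 0.522
time: 22.5
position: [624.0, 22.8, 199.5]
ee_rot: [-0.0, 0.989, 0.15, -0.001]
force: [0.3, -0.3, 0.8]
gripper_width: 0.524
outer [ 34.9 332.8   7.3  36.8] z10 [289.3 271.1]
outer [356.3 333.5  23.6  27.5] z10 [ 434.4 -198.3]
outer [294.8 303.9  23.   31.7] z10 [457.4 -90.7]
outer [254.8 248.2  80.9  85.5] z10 [526.3  -8. ]
bore [255.  247.4  31.4  41.4] [526.6  -8.2]
yaw now 0.301 pos [624.1  22.8 199.8] t 22.55
shift [0.0002 0.0002 0.0398] turn [-0.     0.001  0.001] rows>= 1
```

View pics/w17.png

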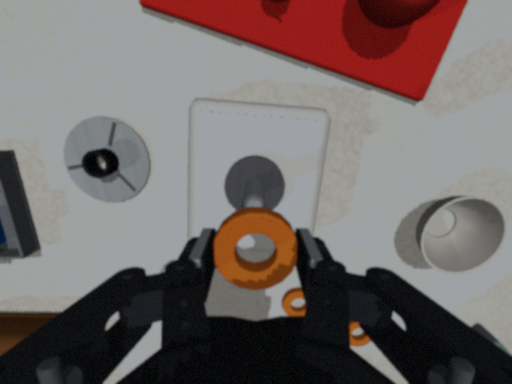

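```bash
python3 -m jog '[[[0,0,0.02],[0,0,0]],[[0,0,0.04],[0,0,0]],[[0,0,0.055],[0,0,0]],[[0,0,0.06],[0,0,0]],[[0,0,0.06],[0,0,0]]]';python3 -m jog '[[[0,0,0.004],[0,0,0]],[[0,0,0.008],[0,0,0]],[[0,0,0.008],[0,0,0]]]';python3 -c "
from h import *
orange('w18')"
```

```text
time: 23.05
position: [624.4, 22.9, 139.9]
ee_rot: [-0.0, 0.989, 0.15, -0.0]
force: [-0.3, -0.1, -0.5]
gripper_width: 0.523
time: 23.35
position: [624.6, 23.0, 131.8]
ee_rot: [-0.0, 0.989, 0.15, -0.0]
force: [0.9, 0.5, -0.1]
gripper_width: 0.53
outer [383.1 366.5  16.8  34.7] z10 [ 450.1 -202. ]
outer [255.  247.9  81.6  85.4] z10 [561.4   2.6]
bore [255.1 247.8  30.7  41.1] [560.6   2.3]
```

View pics/w18.png

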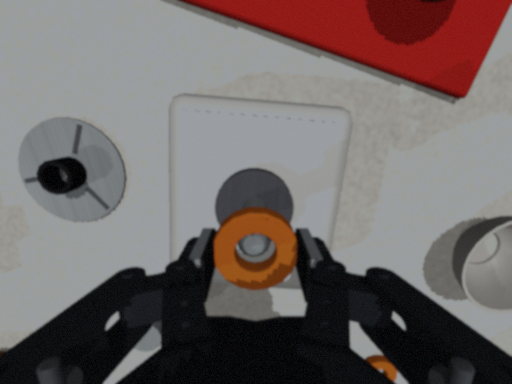

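```bash
python3 -m jog '[[[0,0,0.005],[0,0,0]],[[0,0,0.01],[0,0,0]],[[0,0,0.015],[0,0,0]],[[0,0,0.02],[0,0,0]],[[0,0,0.02],[0,0,0]]]';python3 -m jog '[[[0,0,0.007],[0,0,0]],[[0,0,0.014],[0,0,0]],[[0,0,0.021],[0,0,0]],[[0,0,0.028],[0,0,0]],[[0,0,0.028],[0,0,0]]]'
```

```text
time: 23.9
position: [624.5, 23.0, 111.1]
ee_rot: [-0.0, 0.989, 0.15, -0.001]
force: [-0.1, -0.2, -1.4]
gripper_width: 0.524
time: 24.4
position: [624.3, 23.0, 82.8]
ee_rot: [-0.0, 0.989, 0.15, -0.001]
force: [0.9, 0.7, -0.3]
gripper_width: 0.528
```

```bash
python3 -m jog '[[[0,0,0.006],[0,0,0]],[[0,0,0.011],[0,0,0]],[[0,0,0.011],[0,0,0]],[[0,0,0.011],[0,0,0]]]' | egrep 'pos|forc';python3 -m jog '[[[0,0,0.002],[0,0,0]],[[0,0,0.002],[0,0,0]],[[0,0,0.002],[0,0,0]]]'
```

```text
position: [624.8, 23.0, 72.9]
force: [-0.2, 0.6, 0.3]
time: 25.1
position: [624.8, 23.0, 71.0]
ee_rot: [-0.0, 0.989, 0.15, 0.0]
force: [-0.0, 0.5, -0.5]
gripper_width: 0.525
```

```bash
python3 -m jog '[[[0,0,0],[0,0,0]],[[0,0,0],[0,0,0]],[[0,0,0],[0,0,0]],[[0,0,0],[0,0,0]]]' 0.065; python3 -m jog '[[[0,0,-0.02],[0,0,0]],[[0,0,-0.06],[0,0,0]],[[0,0,-0.1],[0,0,0]],[[0,0,-0.14],[0,0,0]],[[-0.02,0,-0.16],[0,0,0]]]';python3 -m jog '[[[0,0,0],[0,0,0]],[[0,0,0],[0,0,0]],[[0,0,0],[0,0,0]]]';python3 -c "
from h import *
orange('w19');goto(430,-100,160,.0)"
```

```text
time: 25.5
position: [624.8, 23.0, 71.0]
ee_rot: [-0.0, 0.989, 0.15, 0.0]
force: [-0.1, -0.0, -0.3]
gripper_width: 0.758
time: 26.0
position: [607.1, 17.6, 233.8]
ee_rot: [0.0, 0.989, 0.15, 0.002]
force: [0.0, -0.1, -0.4]
gripper_width: 0.758
time: 26.3
position: [605.7, 17.3, 230.0]
ee_rot: [-0.0, 0.989, 0.15, -0.001]
force: [-0.2, 0.1, 0.1]
gripper_width: 0.76
outer [ 16.6 315.8  27.6  76.9] z10 [259.6 317.9]
outer [295.5 279.3  26.8  28.3] z10 [460.4 -94.4]
outer [255.4 164.5  42.7  43. ] z10 [613.7  18.4]
bore [295.4 279.3  12.6  16.5] [459.3 -95. ]
yaw now 0.301 pos [605.7  17.3 229.9] t 26.35
shift [-0.2024  0.0599  0.0701] turn [-0.     0.001  0.301] rows>= 5
```

View pics/w19.png

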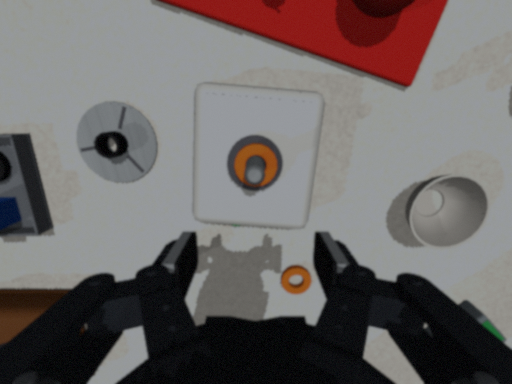

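```bash
python3 -m jog '[[[-0.02,0,0],[0,0,0]],[[-0.06,0.015,0],[0,0,0.1]],[[-0.1,0.03,0],[0,0,0.2]],[[-0.14,0.045,0.02],[0,0,0.3]],[[-0.18,0.055,0.05],[0,0,0.3]]]';python3 -m jog '[[[-0.01,0,0.02],[0,0,0]],[[-0.015,0,0.036],[0,0,0]],[[-0.015,0,0.036],[0,0,0]],[[-0.015,0,0.036],[0,0,0]],[[-0.015,0,0.036],[0,0,0]]]';python3 -c "
from h import *
orange('w20');goto(457,-95,15,.0)"
```

```text
time: 26.85
position: [449.9, -89.5, 181.4]
ee_rot: [0.001, 1.0, -0.002, 0.001]
force: [1.6, -0.5, -1.0]
gripper_width: 0.757
time: 27.35
position: [436.4, -88.4, 146.0]
ee_rot: [0.0, 1.0, 0.001, 0.0]
force: [-0.3, 0.1, -0.6]
gripper_width: 0.765
outer [359.2 185.9  40.9  44.3] z10 [ 436.5 -200.6]
outer [261.7 165.5  42.5  43.5] z10 [458.6 -95.8]
bore [358.6 186.1  19.2  23.4] [ 435.7 -200.8]
bore [261.8 165.6  22.5  23.7] [458.1 -95.9]
yaw now 0.001 pos [436.3 -88.3 146.1] t 27.40
shift [0.0205 0.0067 0.1311] turn [ 0.    -0.001  0.001] rows>= 3
```

```bash
python3 -m jog '[[[0.0215,0.007,0.03],[0,0,0]],[[0.0215,0.007,0.07],[0,0,0]],[[0.0215,0.007,0.105],[0,0,0]],[[0.0215,0.007,0.131],[0,0,0]],[[0.0215,0.007,0.131],[0,0,0]]]'; python3 -m jog '[[[0,0,0],[0,0,0]],[[0,0,0],[0,0,0]]]'; python3 -c "
from h import *
orange('w21');goto(455,7,0,.0)"
```

```text
time: 27.9
position: [456.5, -95.1, 12.6]
ee_rot: [-0.0, 1.0, 0.0, -0.002]
force: [-0.2, -1.2, 0.5]
gripper_width: 0.76
time: 28.1
position: [458.0, -95.4, 16.0]
ee_rot: [0.0, 1.0, 0.0, 0.001]
force: [-0.1, -1.1, 0.1]
gripper_width: 0.76
outer [420.9 265.7  64.8  77.8] z10 [ 439.6 -199.8]
outer [254.6 236.5  73.9  75.5] z10 [459.7 -95.5]
bore [254.9 236.   30.3  38.4] [459.1 -95.7]
yaw now 0.001 pos [458.  -95.4  16. ] t 28.15
shift [-0.0029 -0.1025  0.016 ] turn [ 0.    -0.002  0.001] rows>= 3
```

View pics/w21.png

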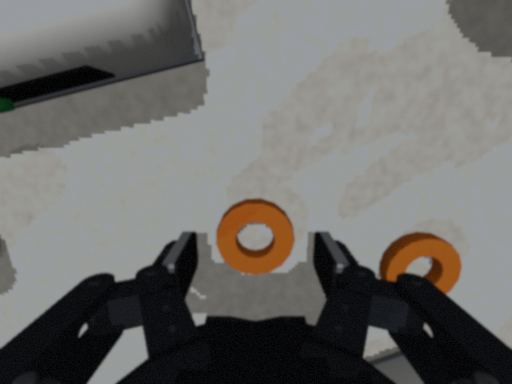

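```bash
python3 -m jog '[[[0.001,0,0.008],[0,0,0]],[[0.001,0,0.014],[0,0,0]],[[0.001,0,0.0145],[0,0,0]],[[0.001,0,0.0145],[0,0,0]]]';python3 -m jog '[[[0,0,0],[0,0,0]],[[0,0,0],[0,0,0]],[[0,0,0],[0,0,0]],[[0,0,0],[0,0,0]],[[0,0,0],[0,0,0]]]' 0.03; python3 -m jog '[[[0,0,-0.02],[0,0,0]],[[0,0,-0.05],[0,0,0]],[[0,0,-0.09],[0,0,0]],[[0,0,-0.13],[0,0,0]],[[0,0,-0.17],[0,0,0]]]';python3 -m jog '[[[0,0,-0.03],[0,0,0]],[[0,0,-0.03],[0,0,0]],[[0,0,-0.03],[0,0,0]]]';  python3 -c "
from h import *
orange('w22');goto(624.4,22.8,200,.3)"
```

```text
time: 28.55
position: [458.1, -95.4, -0.2]
ee_rot: [-0.0, 1.0, 0.0, -0.0]
force: [-0.7, 0.4, -0.5]
gripper_width: 0.763
time: 29.05
position: [458.3, -95.4, 0.7]
ee_rot: [-0.0, 1.0, 0.0, 0.0]
force: [-2.3, -0.3, 16.3]
gripper_width: 0.532
time: 29.55
position: [457.9, -95.3, 171.9]
ee_rot: [-0.0, 1.0, 0.0, -0.0]
force: [0.2, 0.4, -1.0]
gripper_width: 0.53
time: 29.85
position: [458.2, -95.3, 200.2]
ee_rot: [-0.0, 1.0, 0.0, 0.0]
force: [-0.6, -0.4, -0.9]
gripper_width: 0.529
outer [-19.6 398.4  29.1 107.3] z10 [ 74.9 367. ]
outer [255.5 248.3  80.4  84.8] z10 [356.2 -96.5]
outer [336.5 191.8  33.8  35.8] z10 [ 436.6 -200.8]
outer [117.1  -0.6  54.6  67.7] z10 [651.7  53. ]
bore [255.  247.3  31.2  41.6] [356.5 -95.7]
bore [336.3 192.   17.1  20. ] [ 435.8 -201.2]
yaw now 0.001 pos [458.  -95.2 199.6] t 29.90
shift [ 0.1665 -0.1179 -0.0005] turn [-0.     0.001 -0.299] rows>= 5
```

```bash
python3 -m jog '[[[0.03,-0.02,0],[0,0,-0.1]],[[0.06,-0.043,0],[0,0,-0.2]],[[0.1,-0.07,0],[0,0,-0.3]],[[0.135,-0.096,0],[0,0,-0.3]],[[0.1665,-0.118,0],[0,0,-0.3]]]'; python3 -m jog '[[[0,0,0],[0,0,0]],[[0,0,0],[0,0,0]],[[0,0,0],[0,0,0]],[[0,0,0],[0,0,0]]]';  python3 -c "
from h import *
orange('w23');goto(624.4,22.9,140,.3)"
```

```text
time: 30.4
position: [625.5, 24.4, 198.4]
ee_rot: [-0.0, 0.989, 0.15, -0.001]
force: [-0.2, 0.4, 0.7]
gripper_width: 0.525
time: 30.8
position: [624.1, 21.9, 199.9]
ee_rot: [0.0, 0.989, 0.149, -0.0]
force: [-0.6, -0.3, -0.7]
gripper_width: 0.528
outer [ 25.  337.4   4.5  15.9] z10 [275.8 284.9]
outer [356.1 333.3  23.3  29.7] z10 [ 434.5 -198.8]
outer [254.2 228.9  90.2 123.1] z10 [5.536e+02 4.000e-01]
bore [255.  247.3  31.3  41.3] [526.9  -8.9]
yaw now 0.300 pos [624.2  22.1 200.1] t 30.85
shift [ 0.0004 -0.0008  0.0601] turn [-0.  0. -0.] rows>= 2
```

View pics/w23.png

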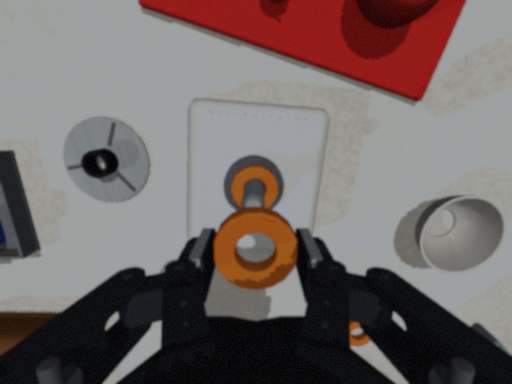

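Ring is held square above the shaft, and the tip is peeking out just behind it at (255,200). I go down, stopping to read the force.

```bash
python3 -m jog '[[[0,-0.0007,0.02],[0,0,0]],[[0,-0.0007,0.04],[0,0,0]],[[0,-0.0007,0.055],[0,0,0]],[[0,-0.0007,0.06],[0,0,0]],[[0,-0.0007,0.06],[0,0,0]]]' | egrep 'pos|forc|wid';python3 -m jog '[[[0,0,0.004],[0,0,0]],[[0,0,0.009],[0,0,0]],[[0,0,0.014],[0,0,0]],[[0,0,0.018],[0,0,0]],[[0,0,0.018],[0,0,0]]]'
```

```text
position: [624.2, 23.1, 140.0]
force: [-0.4, -0.6, -0.2]
gripper_width: 0.525
time: 31.85
position: [624.2, 23.4, 121.5]
ee_rot: [-0.0, 0.989, 0.15, -0.0]
force: [-0.2, -0.1, -0.0]
gripper_width: 0.529
```

```bash
python3 -m jog '[[[0,0,0.008],[0,0,0]],[[0,0,0.016],[0,0,0]],[[0,0,0.024],[0,0,0]],[[0,0,0.032],[0,0,0]],[[0,0,0.037],[0,0,0]]]' | egrep 'pos|forc|wid';python3 -m jog '[[[0,0,0.001],[0,0,0]],[[0,0,0.001],[0,0,0]],[[0,0,0.001],[0,0,0]]]'
```

```text
position: [624.2, 23.4, 84.0]
force: [1.0, 0.3, 0.2]
gripper_width: 0.528
time: 32.65
position: [624.6, 23.4, 84.3]
ee_rot: [-0.0, 0.989, 0.15, 0.0]
force: [0.5, 0.2, -0.4]
gripper_width: 0.532
```

```bash
python3 -m jog '[[[0,0,0.0015],[0,0,0]],[[0,0,0.0015],[0,0,0]],[[0,0,0.0015],[0,0,0]]]' | egrep 'pos|forc'; python3 -m jog '[[[0,0,0],[0,0,0]],[[0,0,0],[0,0,0]],[[0,0,0],[0,0,0]],[[0,0,0],[0,0,0]]]' 0.065; python3 -m jog '[[[0,0,-0.02],[0,0,0]],[[0,0,-0.06],[0,0,0]],[[0,0,-0.1],[0,0,0]],[[0,0,-0.14],[0,0,0]],[[-0.02,0,-0.15],[0,0,0]]]';python3 -m jog '[[[0,0,0],[0,0,0]],[[0,0,0],[0,0,0]],[[0,0,0],[0,0,0]]]';python3 -c "
from h import *
orange('w24');goto(415,-195,180,.0)"
```

```text
position: [624.7, 23.4, 82.9]
force: [-0.3, -0.2, 5.4]
time: 33.35
position: [624.4, 23.4, 82.5]
ee_rot: [-0.0, 0.989, 0.15, -0.0]
force: [0.2, 0.3, -0.3]
gripper_width: 0.758
time: 33.85
position: [607.2, 18.0, 236.0]
ee_rot: [0.0, 0.989, 0.15, 0.003]
force: [0.5, -0.1, -1.2]
gripper_width: 0.762
time: 34.15
position: [605.4, 17.7, 231.8]
ee_rot: [-0.0, 0.989, 0.15, -0.0]
force: [-0.0, 0.9, -1.3]
gripper_width: 0.762
outer [-19.5 334.9  30.  117.9] z10 [198.2 377. ]
outer [255.5 165.8  44.   45.5] z10 [611.6  18.1]
bore [254.9 170.3  22.3  29.6] [604.9  16.9]
yaw now 0.301 pos [605.4  17.7 231.7] t 34.20
shift [-0.2449  0.1467  0.0519] turn [-0.     0.001  0.301] rows>= 6
```

View pics/w24.png

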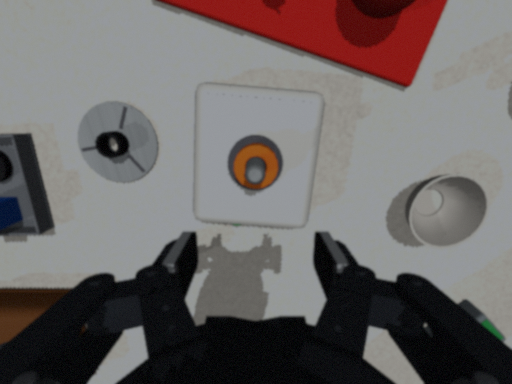

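```bash
python3 -m jog '[[[-0.02,0,0],[0,0,0]],[[-0.06,0.03,0],[0,0,0.1]],[[-0.1,0.055,0],[0,0,0.2]],[[-0.14,0.08,0.01],[0,0,0.3]],[[-0.18,0.105,0.03],[0,0,0.3]]]';python3 -m jog '[[[-0.03,0.02,0.02],[0,0,0]],[[-0.05,0.05,0.05],[0,0,0]],[[-0.05,0.056,0.057],[0,0,0]],[[-0.05,0.056,0.057],[0,0,0]],[[-0.05,0.056,0.057],[0,0,0]]]';python3 -m jog '[[[0,0,0],[0,0,0]],[[0,0,0],[0,0,0]]]';python3 -c "
from h import *
orange('w25');goto(436,-201,15,.0)"
```

```text
time: 34.7
position: [464.5, -136.5, 203.1]
ee_rot: [0.0, 1.0, -0.001, 0.001]
force: [1.2, -1.2, -0.6]
gripper_width: 0.765
time: 35.2
position: [416.1, -190.7, 146.1]
ee_rot: [-0.0, 1.0, 0.001, 0.0]
force: [-0.5, 0.1, 0.6]
gripper_width: 0.762
time: 35.4
position: [416.0, -190.6, 146.4]
ee_rot: [0.0, 1.0, 0.001, 0.0]
force: [0.6, 0.8, 0.2]
gripper_width: 0.764
outer [265.2 167.2  42.3  43. ] z10 [ 436.2 -201.8]
bore [265.1 167.4  22.1  23.9] [ 435.7 -201.7]
yaw now 0.002 pos [ 415.8 -190.8  146.4] t 35.45
shift [0.0201 0.0103 0.1314] turn [ 0.    -0.001  0.002] rows>= 3
```

View pics/w25.png

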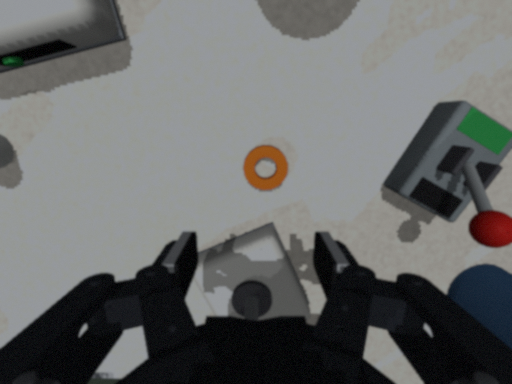

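```bash
python3 -m jog '[[[0.02,0.0107,0.03],[0,0,0]],[[0.02,0.0107,0.07],[0,0,0]],[[0.02,0.0107,0.105],[0,0,0]],[[0.02,0.0107,0.131],[0,0,0]],[[0.02,0.0107,0.131],[0,0,0]]]'; python3 -m jog '[[[0,0,0],[0,0,0]],[[0,0,0],[0,0,0]]]'; python3 -c "
from h import *
orange('w26')"
```

```text
time: 35.95
position: [434.4, -201.3, 12.9]
ee_rot: [-0.001, 1.0, 0.001, -0.002]
force: [-0.7, 0.0, 0.7]
gripper_width: 0.763
time: 36.15
position: [436.0, -202.1, 16.5]
ee_rot: [0.0, 1.0, 0.001, 0.001]
force: [-0.2, 0.6, 0.4]
gripper_width: 0.762
outer [253.6 237.   74.1  75.2] z10 [ 437.2 -201.6]
bore [253.8 236.3  30.2  38.3] [ 436.7 -201.7]
```

```bash
python3 -m jog '[[[0.0005,0,0.008],[0,0,0]],[[0.0005,0,0.014],[0,0,0]],[[0.0005,0,0.015],[0,0,0]],[[0.0005,0,0.015],[0,0,0]]]';python3 -m jog '[[[0,0,0],[0,0,0]],[[0,0,0],[0,0,0]],[[0,0,0],[0,0,0]],[[0,0,0],[0,0,0]],[[0,0,0],[0,0,0]]]' 0.03; python3 -m jog '[[[0,0,-0.02],[0,0,0]],[[0,0,-0.05],[0,0,0]],[[0,0,-0.09],[0,0,0]],[[0,0,-0.13],[0,0,0]],[[0,0,-0.17],[0,0,0]]]';python3 -m jog '[[[0,0,-0.03],[0,0,0]],[[0,0,-0.03],[0,0,0]],[[0,0,-0.03],[0,0,0]]]';  python3 -c "
from h import *
orange('w27');goto(624.4,22.9,200,.3)"
```

```text
time: 36.6
position: [435.6, -201.9, -0.3]
ee_rot: [-0.0, 1.0, 0.0, -0.0]
force: [0.5, 0.6, -0.0]
gripper_width: 0.76
time: 37.1
position: [435.8, -202.0, 0.7]
ee_rot: [0.0, 1.0, 0.0, 0.0]
force: [-2.5, 2.1, 16.4]
gripper_width: 0.526
time: 37.6
position: [435.5, -201.9, 171.9]
ee_rot: [-0.0, 1.0, 0.0, 0.0]
force: [0.2, -0.4, -0.4]
gripper_width: 0.531
time: 37.9
position: [435.9, -201.9, 200.3]
ee_rot: [0.0, 1.0, 0.0, 0.0]
force: [0.1, 0.4, -1.1]
gripper_width: 0.527
outer [255.3 248.5  81.1  85.2] z10 [ 333.3 -202.9]
bore [254.9 247.7  30.9  40.4] [ 333.7 -202.3]
yaw now 0.001 pos [ 435.6 -201.8  199.6] t 37.95
shift [ 0.189  -0.2246 -0.0004] turn [-0.     0.    -0.299] rows>= 6
```

```bash
python3 -m jog '[[[0.03,-0.036,0],[0,0,-0.1]],[[0.06,-0.07,0],[0,0,-0.2]],[[0.09,-0.107,0],[0,0,-0.3]],[[0.12,-0.143,0],[0,0,-0.3]],[[0.15,-0.178,0],[0,0,-0.3]]]'; python3 -m jog '[[[0,0,0],[0,0,0]],[[0,0,0],[0,0,0]],[[0,0,0],[0,0,0]]]';  python3 -c "
from h import *
goto(624.4,22.9,200,.3)"
```

```text
time: 38.45
position: [586.2, -22.1, 198.8]
ee_rot: [-0.0, 0.989, 0.15, -0.001]
force: [-0.2, -1.0, -0.7]
gripper_width: 0.529
time: 38.75
position: [585.0, -24.8, 199.3]
ee_rot: [0.0, 0.989, 0.149, -0.001]
force: [-1.1, 0.2, 0.1]
gripper_width: 0.531
yaw now 0.300 pos [585.  -24.8 199.3] t 38.75
shift [ 0.0517 -0.0339 -0.0008] turn [-0.     0.002 -0.   ] rows>= 2
```

```bash
python3 -m jog '[[[0.025,-0.017,0],[0,0,0]],[[0.052,-0.034,0],[0,0,0]],[[0.052,-0.034,0],[0,0,0]],[[0.052,-0.034,0],[0,0,0]],[[0.052,-0.034,0],[0,0,0]]]'; python3 -m jog '[[[0,0,0],[0,0,0]],[[0,0,0],[0,0,0]],[[0,0,0],[0,0,0]]]';  python3 -c "
from h import *
orange('w28');goto(624.4,23.1,140,.3)"
```

```text
time: 39.25
position: [624.8, 22.6, 200.0]
ee_rot: [0.0, 0.989, 0.149, -0.0]
force: [0.1, -0.3, -1.2]
gripper_width: 0.526
time: 39.55
position: [625.2, 23.6, 200.1]
ee_rot: [-0.0, 0.989, 0.15, 0.0]
force: [-0.4, 0.3, -0.2]
gripper_width: 0.528
outer [ -6.1 349.2  13.2  45.1] z10 [238.1 332.4]
outer [255.6 229.9  90.  121.1] z10 [ 5.538e+02 -1.000e-01]
bore [255.  247.3  31.3  41.3] [527.9  -7.3]
bore [254.5 196.5  25.5  28.9] [597.5  14.9]
yaw now 0.301 pos [625.2  23.8 200.1] t 39.60
shift [-0.001   0.0004  0.0601] turn [-0.    -0.     0.001] rows>= 2
```

View pics/w28.png

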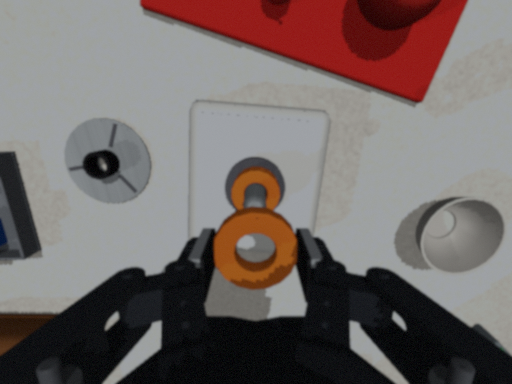

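The third ring is aligned above the shaft. Going down to about 96 mm.

```bash
python3 -m jog '[[[-0.001,0.0004,0.02],[0,0,0]],[[-0.001,0.0004,0.04],[0,0,0]],[[-0.001,0.0004,0.055],[0,0,0]],[[-0.001,0.0004,0.06],[0,0,0]],[[-0.001,0.0004,0.06],[0,0,0]]]' | egrep 'pos|forc|wid';python3 -m jog '[[[0,0,0.004],[0,0,0]],[[0,0,0.009],[0,0,0]],[[0,0,0.014],[0,0,0]],[[0,0,0.018],[0,0,0]],[[0,0,0.018],[0,0,0]]]'| egrep 'pos|forc|wid';python3 -m jog '[[[0,0,0.008],[0,0,0]],[[0,0,0.016],[0,0,0]],[[0,0,0.024],[0,0,0]],[[0,0,0.025],[0,0,0]],[[0,0,0.025],[0,0,0]]]'
```

```text
position: [624.3, 23.3, 139.8]
force: [-0.9, 0.4, 0.5]
gripper_width: 0.527
position: [624.2, 23.3, 121.5]
force: [0.1, -0.2, -0.7]
gripper_width: 0.526
time: 41.1
position: [624.3, 23.3, 96.7]
ee_rot: [-0.0, 0.989, 0.15, -0.0]
force: [-0.4, -0.4, -0.3]
gripper_width: 0.527
```

```bash
python3 -m jog '[[[0,0,0.0018],[0,0,0]],[[0,0,0.0018],[0,0,0]],[[0,0,0.0018],[0,0,0]]]' | egrep 'pos|forc'; python3 -m jog '[[[0,0,0],[0,0,0]],[[0,0,0],[0,0,0]],[[0,0,0],[0,0,0]],[[0,0,0],[0,0,0]]]' 0.065; python3 -m jog '[[[0,0,-0.02],[0,0,0]],[[0,0,-0.06],[0,0,0]],[[0,0,-0.1],[0,0,0]],[[0,0,-0.14],[0,0,0]],[[-0.02,0,-0.14],[0,0,0]]]';python3 -m jog '[[[0,0,0],[0,0,0]],[[0,0,0],[0,0,0]],[[0,0,0],[0,0,0]]]';python3 -c "
from h import *
orange('w29');goto(600,225,200,.3)
cv2.imwrite('pics/s29.png',r.camera('scene'))"
```

```text
position: [624.5, 23.3, 95.4]
force: [1.1, -0.6, -1.0]
time: 41.8
position: [624.5, 23.3, 95.3]
ee_rot: [-0.0, 0.989, 0.15, 0.0]
force: [0.2, -0.2, 0.9]
gripper_width: 0.762
time: 42.3
position: [607.7, 17.9, 239.6]
ee_rot: [0.0, 0.989, 0.15, 0.004]
force: [0.8, 0.3, -1.6]
gripper_width: 0.764
time: 42.6
position: [605.5, 17.6, 234.8]
ee_rot: [-0.0, 0.989, 0.15, -0.0]
force: [0.4, -1.1, -0.3]
gripper_width: 0.754
outer [-10245.2   3493.3    349.7  21527.3] z10 [ 4148.3 -5039.9]
outer [255.3 166.7  45.   47.1] z10 [610.   17.7]
bore [254.9 170.8  22.4  27.1] [603.9  16.5]
yaw now 0.301 pos [605.5  17.6 234.7] t 42.65
shift [ 0.0562 -0.1997  0.0347] turn [-0.     0.001  0.001] rows>= 5
```

View pics/w29.png

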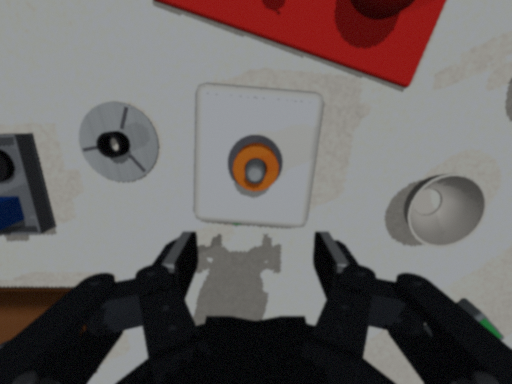

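View pics/s29.png

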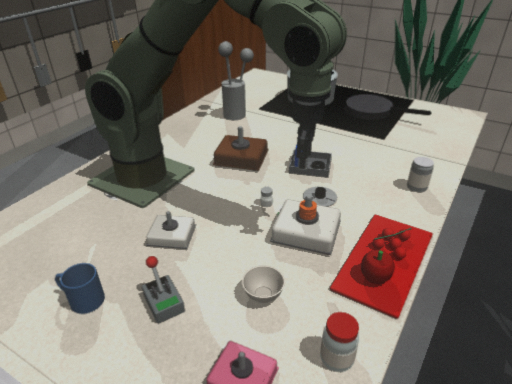

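All three are stacked and no orange ring is left on the counter. Next is the disc.

```bash
python3 -m jog '[[[0.01,-0.04,0.01],[0,0,0]],[[0.02,-0.08,0.02],[0,0,0]],[[0.03,-0.12,0.03],[0,0,0]],[[0.04,-0.16,0.05],[0,0,0]],[[0.056,-0.2,0.07],[0,0,0]]]';python3 -m jog '[[[0,0,0],[0,0,0]],[[0,0,0],[0,0,0]],[[0,0,0],[0,0,0]],[[0,0,0],[0,0,0]]]';python3 -c "
from h import *
st=r.state();c=cam('wrist',st);im=r.camera('wrist');cv2.imwrite('pics/w30.png',im);print(st['position'])"
```

```text
time: 43.2
position: [599.2, 226.8, 164.6]
ee_rot: [-0.0, 0.989, 0.15, 0.0]
force: [0.9, -0.4, 0.1]
gripper_width: 0.762
time: 43.6
position: [600.0, 224.0, 165.7]
ee_rot: [0.0, 0.989, 0.149, 0.0]
force: [-0.3, -0.9, -0.4]
gripper_width: 0.76
[599.98607539 224.01232954 165.69028441]
```

View pics/w30.png

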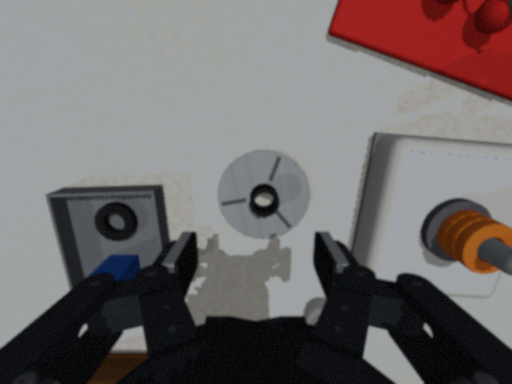

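```bash
python3 - <<'E'
from h import *
c=cam("wrist")
im=cv2.imread("pics/w30.png")
cv2.imwrite("pics/w30c.png",cv2.convertScaleAbs(cv2.resize(im[140:250,205:325],None,fx=5,fy=5,interpolation=cv2.INTER_CUBIC),alpha=1.5))
g=im.max(2)
m=(g<60).astype(np.uint8);m[:150]=0;m[230:]=0;m[:,:235]=0;m[:,300:]=0
q=max(cv2.findContours(m,0,1)[0],key=cv2.contourArea);e=cv2.fitEllipse(cv2.convexHull(q));print(e,onz(c,*e[0],30))
D=[onz(c,*p,5)[:2].round(1) for p in[(218,193),(311,195),(265,150),(264,238)]];print(D,np.mean(D,0))
E
```

```text
((263.70074462890625, 200.3870391845703), (29.08893394470215, 33.035091400146484), 0.21891795098781586) [587.30410084 209.44996165  30.        ]
[array([572.9, 260.4]), array([602.8, 155. ]), array([637.1, 222.9]), array([533.7, 191.2])] [586.625 207.375]
```

View pics/w30c.png

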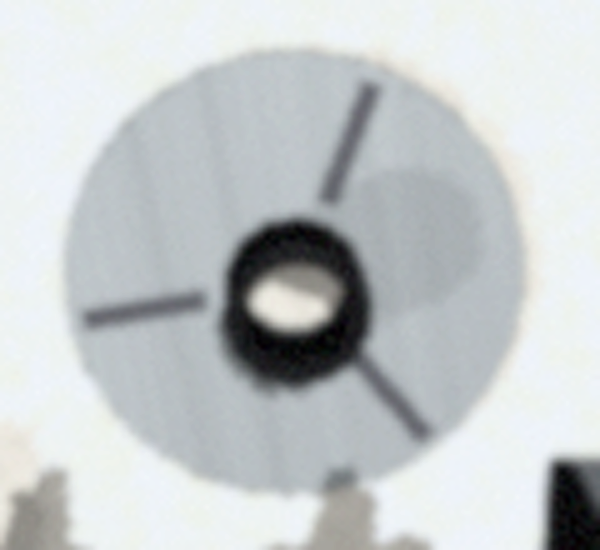

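```bash
python3 - <<'E'
from h import *
st=r.state();c=cam("wrist",st);im=r.camera("wrist");cv2.imwrite("pics/w31.png",im)
a=cv2.imread("pics/w30.png");print(cv2.absdiff(a,im).max(),np.abs(a.astype(int)-im).mean())
print(onz(c,264.2,201.8,30)); goto(586.5,208.5,60,.3)
E
```

```text
28 1.6156667073567708
[585.9271556  208.44154435  30.        ]
yaw now 0.300 pos [599.9 224.3 165.7] t 43.70
shift [-0.0175  0.0111  0.1057] turn [-0.    -0.001 -0.   ] rows>= 3
```

```bash
python3 -m jog '[[[-0.0175,0.011,0.03],[0,0,0]],[[-0.0175,0.011,0.07],[0,0,0]],[[-0.0175,0.011,0.1],[0,0,0]],[[-0.0175,0.011,0.12],[0,0,0]],[[-0.0175,0.011,0.12],[0,0,0]]]';python3 -m jog '[[[0,0,0],[0,0,0]],[[0,0,0],[0,0,0]],[[0,0,0],[0,0,0]]]'; python3 - <<'E'
from h import *
st=r.state();c=cam("wrist",st);im=r.camera("wrist");cv2.imwrite("pics/w32.png",im)
E
```

```text
time: 44.2
position: [585.1, 208.5, 43.2]
ee_rot: [0.0, 0.989, 0.149, -0.002]
force: [-0.2, -0.0, 0.6]
gripper_width: 0.762
time: 44.5
position: [586.6, 209.5, 46.5]
ee_rot: [-0.0, 0.989, 0.15, 0.001]
force: [-0.5, 0.3, 0.0]
gripper_width: 0.763
```

View pics/w32.png

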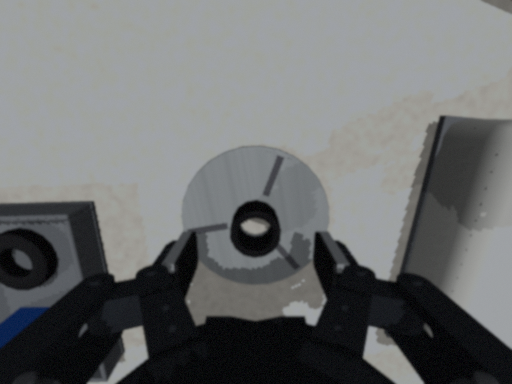

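```bash
python3 - <<'E'
from h import *
c=cam("wrist"); p=onz(c,255.5,231.5,30);print(p,onz(c,255.5,215,5)); goto(p[0],p[1],8,.3)
E
```

```text
[587.07405003 208.54014281  30.        ] [588.91858492 209.05043896   5.        ]
yaw now 0.301 pos [586.6 209.5  46.3] t 44.55
shift [0.0002 0.0011 0.0383] turn [-0.    -0.001  0.001] rows>= 1
```

```bash
python3 -m jog '[[[0.001,0.0005,0.015],[0,0,0]],[[0.001,0.0005,0.03],[0,0,0]],[[0.001,0.0005,0.037],[0,0,0]],[[0.001,0.0005,0.037],[0,0,0]],[[0.001,0.0005,0.037],[0,0,0]]]';python3 -m jog '[[[0,0,0],[0,0,0]],[[0,0,0],[0,0,0]],[[0,0,0],[0,0,0]],[[0,0,0],[0,0,0]],[[0,0,0],[0,0,0]]]' 0.015; python3 -m jog '[[[0,0,-0.02],[0,0,0]],[[0,0,-0.05],[0,0,0]],[[0,0,-0.09],[0,0,0]],[[0,0,-0.13],[0,0,0]],[[0,0,-0.17],[0,0,0]]]';python3 -m jog '[[[0,0,-0.02],[0,0,0]],[[0,0,-0.02],[0,0,0]],[[0,0,-0.02],[0,0,0]]]';  python3 -c "
from h import *
cv2.imwrite('pics/w33.png',r.camera('wrist'));goto(624.4,23.2,200,.3)"
```

```text
time: 45.05
position: [587.2, 209.1, 8.1]
ee_rot: [0.0, 0.989, 0.15, -0.0]
force: [-0.3, 0.7, 0.2]
gripper_width: 0.762
time: 45.55
position: [587.5, 209.2, 9.0]
ee_rot: [-0.0, 0.989, 0.15, 0.0]
force: [-2.0, -0.1, 7.8]
gripper_width: 0.373
time: 46.05
position: [587.0, 209.0, 180.1]
ee_rot: [-0.0, 0.989, 0.15, 0.0]
force: [0.0, 0.5, -2.0]
gripper_width: 0.372
time: 46.35
position: [587.0, 209.1, 197.9]
ee_rot: [-0.0, 0.989, 0.15, -0.0]
force: [0.3, -0.1, -1.6]
gripper_width: 0.371
yaw now 0.301 pos [586.8 209.1 197.3] t 46.40
shift [-0.0192  0.1887 -0.0027] turn [-0.     0.001  0.001] rows>= 4
```

View pics/w33.png

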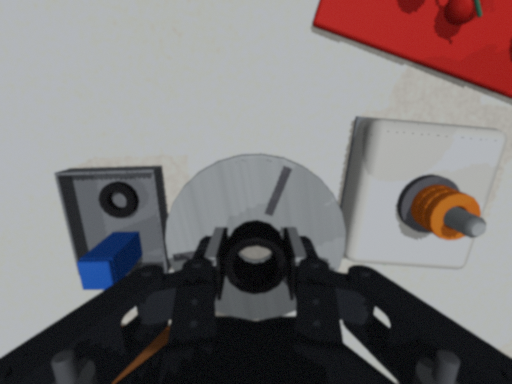

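```bash
python3 - <<'E'
from h import *
im=cv2.imread("pics/w33.png")
cv2.imwrite("pics/w33c.png",cv2.convertScaleAbs(cv2.resize(im[140:330,155:355],None,fx=4,fy=3.1,interpolation=cv2.INTER_CUBIC),alpha=2))
print(held(255.5,236.5,3),held(256,257,-22),held(255,258,-22))
E
```

```text
[2.92626097 1.01228527 3.        ] [  3.44519024   1.1991235  -22.        ] [  2.8849637    0.69754656 -22.        ]
```

View pics/w33c.png

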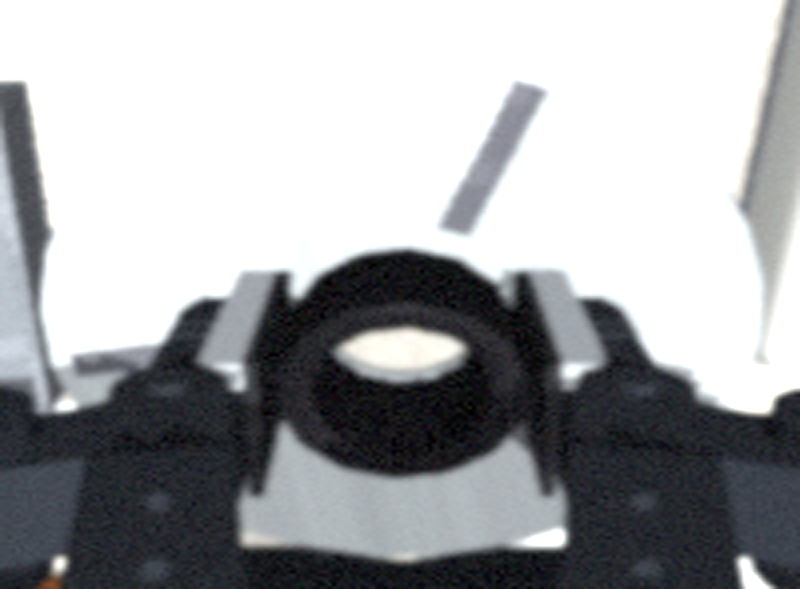

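```bash
python3 -m jog '[[[-0.002,0.02,-0.005],[0,0,0]],[[-0.006,0.06,-0.005],[0,0,0]],[[-0.01,0.1,-0.005],[0,0,0]],[[-0.015,0.145,-0.005],[0,0,0]],[[-0.0192,0.1887,-0.005],[0,0,0]]]';python3 -m jog '[[[0,0,0],[0,0,0]],[[0,0,0],[0,0,0]],[[0,0,0],[0,0,0]],[[0,0,0],[0,0,0]]]'; python3 -c "
from h import *
cv2.imwrite('pics/w34.png',r.camera('wrist'));goto(624.4,23.3,150,.3)"
```

```text
time: 46.9
position: [624.5, 21.4, 202.0]
ee_rot: [-0.0, 0.989, 0.15, -0.001]
force: [0.5, 0.6, -1.3]
gripper_width: 0.379
time: 47.3
position: [624.5, 24.5, 202.8]
ee_rot: [-0.0, 0.989, 0.151, -0.0]
force: [0.8, -0.1, -1.9]
gripper_width: 0.379
yaw now 0.302 pos [624.6  24.4 203. ] t 47.35
shift [-0.0005  0.001   0.053 ] turn [-0.     0.     0.002] rows>= 2
```

View pics/w34.png

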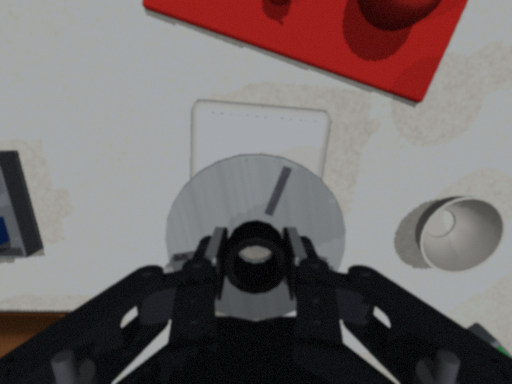

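```bash
python3 -m jog '[[[-0.0004,0.001,0.02],[0,0,0]],[[-0.0004,0.001,0.04],[0,0,0]],[[-0.0004,0.001,0.052],[0,0,0]],[[-0.0004,0.001,0.054],[0,0,0]],[[-0.0004,0.001,0.054],[0,0,0]]]';python3 -m jog '[[[0,0,0],[0,0,0]],[[0,0,0],[0,0,0]]]'; python3 -c "
from h import *
im=r.camera('wrist');cv2.imwrite('pics/w35.png',cv2.convertScaleAbs(cv2.resize(im[140:330,155:355],None,fx=4,fy=3.1,interpolation=cv2.INTER_CUBIC),alpha=2))"
```

```text
time: 47.85
position: [624.8, 22.4, 149.5]
ee_rot: [-0.0, 0.989, 0.15, 0.0]
force: [-0.9, 0.6, -1.4]
gripper_width: 0.374
time: 48.05
position: [625.0, 22.2, 150.0]
ee_rot: [-0.0, 0.989, 0.15, 0.001]
force: [-0.4, 0.7, -2.0]
gripper_width: 0.369
```

View pics/w35.png

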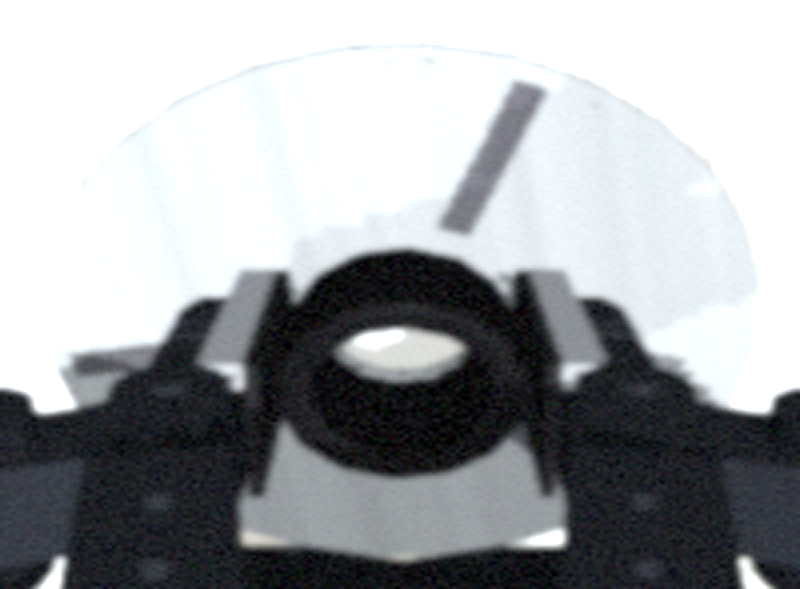

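```bash
python3 -m jog '[[[0,-0.001,0.004],[0,0,0]],[[0,-0.001,0.008],[0,0,0]],[[0,-0.001,0.012],[0,0,0]],[[0,-0.001,0.012],[0,0,0]],[[0,-0.001,0.012],[0,0,0]]]'|egrep 'pos|forc|wid';python3 -m jog '[[[0,0,0.003],[0,0,0]],[[0,0,0.006],[0,0,0]],[[0,0,0.008],[0,0,0]],[[0,0,0.008],[0,0,0]]]'
```

```text
position: [625.1, 23.8, 136.9]
force: [6.0, 3.2, -4.3]
gripper_width: 0.371
time: 49.0
position: [625.4, 23.8, 129.1]
ee_rot: [-0.0, 0.989, 0.15, 0.001]
force: [6.9, 3.5, -3.2]
gripper_width: 0.371
```

```bash
python3 -m jog '[[[0.0015,-0.0002,0],[0,0,0]],[[0.0015,-0.0002,0],[0,0,0]],[[0.0015,-0.0002,0],[0,0,0]]]'|egrep 'pos|forc|wid'; python3 -c "
from h import *
print(r.state()['ft_torque'])
im=r.camera('wrist');cv2.imwrite('pics/w36.png',im)"
```

```text
position: [625.8, 23.8, 129.0]
force: [1.4, 1.2, -2.6]
gripper_width: 0.372
[ 0.34281765 -0.50132225 -0.0054007 ]
```

View pics/w36.png

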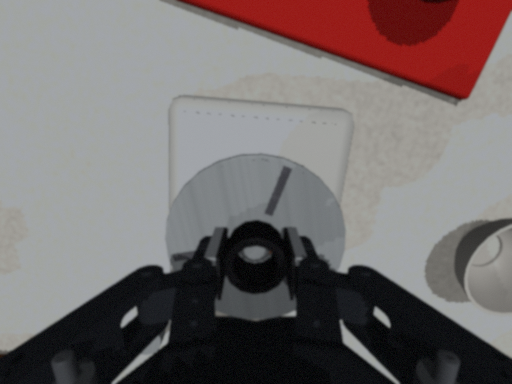

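```bash
python3 -m jog '[[[0.0006,0,0.003],[0,0,0]],[[0.0006,0,0.006],[0,0,0]],[[0.0006,0,0.009],[0,0,0]],[[0.0006,0,0.012],[0,0,0]],[[0.0006,0,0.012],[0,0,0]]]'|egrep 'pos|forc|wid';python3 -m jog '[[[0,0,0.0015],[0,0,0]],[[0,0,0.0015],[0,0,0]],[[0,0,0.0015],[0,0,0]]]'|egrep 'pos|forc|wid'
```

```text
position: [626.1, 23.9, 116.7]
force: [0.2, 0.6, -1.5]
gripper_width: 0.368
position: [626.4, 23.9, 115.8]
force: [-0.4, -0.7, -0.9]
gripper_width: 0.372
```

```bash
python3 -m jog '[[[0,0,0.001],[0,0,0]],[[0,0,0.001],[0,0,0]],[[0,0,0.001],[0,0,0]]]'|egrep 'pos|forc|wid'; python3 -m jog '[[[0,0,0.001],[0,0,0]],[[0,0,0.001],[0,0,0]],[[0,0,0.001],[0,0,0]]]'|egrep 'pos|forc|wid'
```

```text
position: [626.5, 23.9, 115.0]
force: [-1.3, -0.8, 5.2]
gripper_width: 0.372
position: [626.6, 23.9, 114.9]
force: [-4.8, -0.1, 20.1]
gripper_width: 0.372
```

```bash
python3 -m jog '[[[0,0,-0.001],[0,0,0]],[[0,0,-0.001],[0,0,0]],[[0,0,-0.001],[0,0,0]]]'|egrep 'pos|forc|wid'; python3 -m jog '[[[0,0,0],[0,0,0]],[[0,0,0],[0,0,0]],[[0,0,0],[0,0,0]],[[0,0,0],[0,0,0]]]' 0.065; python3 -m jog '[[[0,0,-0.015],[0,0,0]],[[0,0,-0.04],[0,0,0]],[[0,0,-0.08],[0,0,0]],[[0,0,-0.11],[0,0,0]],[[-0.03,0,-0.12],[0,0,0]]]';python3 -m jog '[[[0,0,0],[0,0,0]],[[0,0,0],[0,0,0]],[[0,0,0],[0,0,0]]]'; python3 -c "
from h import *
cv2.imwrite('pics/w37.png',r.camera('wrist'))
s=r.camera('scene');cv2.imwrite('pics/s37.png',cv2.resize(s[130:330,100:370],None,fx=2.9,fy=2.9,interpolation=cv2.INTER_CUBIC))"
```

```text
position: [626.5, 24.0, 115.0]
force: [-1.5, 1.0, 7.7]
gripper_width: 0.375
time: 51.45
position: [626.3, 23.9, 114.6]
ee_rot: [-0.0, 0.989, 0.15, -0.0]
force: [-0.2, 0.4, 0.1]
gripper_width: 0.761
time: 51.95
position: [599.9, 15.9, 237.0]
ee_rot: [0.0, 0.989, 0.151, 0.003]
force: [0.3, -0.9, -0.6]
gripper_width: 0.761
time: 52.25
position: [598.0, 15.3, 234.2]
ee_rot: [-0.0, 0.989, 0.15, -0.0]
force: [0.6, 0.1, 0.0]
gripper_width: 0.761
```

View pics/w37.png

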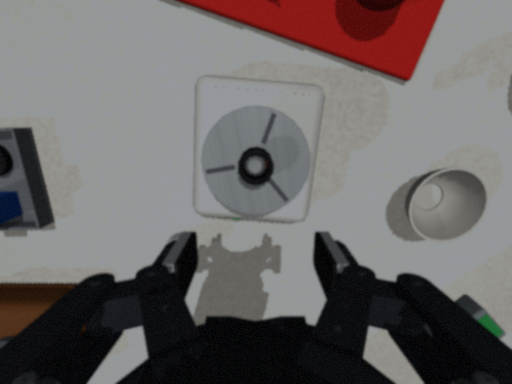

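View pics/s37.png

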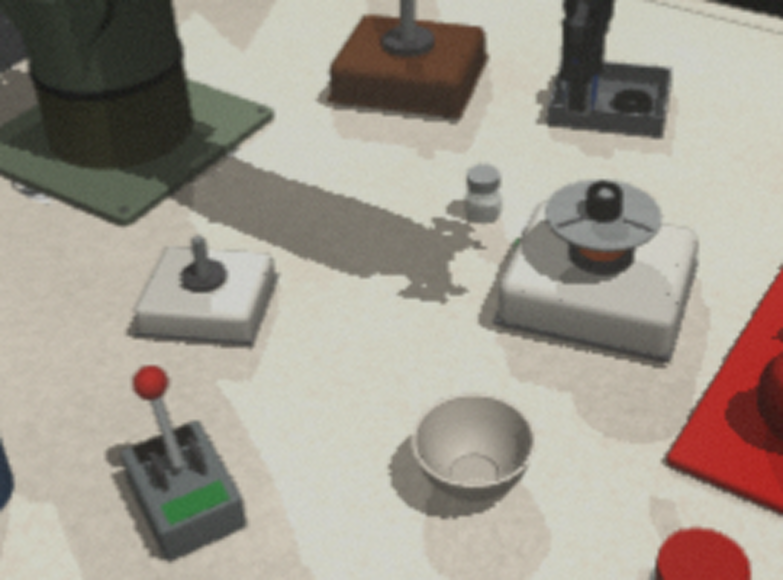

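Disc sits flat, hub up. Last is the lever, pushed from its black side. I check the mug's position and the ball first.

```bash
python3 - <<'E'
from h import *
t=r.camera("top");s=r.camera("scene");ct,cs=cam("top"),cam("scene")
P=[]
for n,im in(("top",t),("scene",s)):
    hsv=cv2.cvtColor(im,cv2.COLOR_BGR2HSV);H,S,V=[hsv[...,i].astype(int) for i in range(3)]
    b=blobs((((H<4)|(H>176))&(S>170)&(V>60)),10);print(b)
print("mug top",onz(ct,386,255,85)); goto(361,-350,230,-.42)
E
```

```text
[([246.9, 93.1], 2841), ([338.1, 87.4], 199), ([358.5, 215.9], 39)]
[([383.3, 265.6], 5520), ([151.3, 260.5], 52), ([342.6, 325.9], 647)]
mug top [ 273.55645796 -464.31044143   85.        ]
yaw now 0.301 pos [597.8  15.2 234.2] t 52.45
shift [-0.3344  0.2786  0.0043] turn [-0.     0.001  0.721] rows>= 9
```

```bash
python3 -m jog '[[[-0.03,0.025,0],[0,0,0.1]],[[-0.065,0.055,0],[0,0,0.2]],[[-0.1,0.083,0],[0,0,0.3]],[[-0.135,0.112,0],[0,0,0.42]],[[-0.17,0.141,0],[0,0,0.54]]]' 0; python3 -m jog '[[[0,0,0],[0,0,0]],[[0,0,0],[0,0,0]]]'; python3 -c "
from h import *
goto(361,-350,230,-.42)"
```

```text
time: 52.95
position: [476.1, -171.3, 234.7]
ee_rot: [-0.0, 0.993, -0.122, 0.0]
force: [0.2, 0.1, -0.2]
gripper_width: 0.001
time: 53.15
position: [477.1, -170.4, 234.7]
ee_rot: [-0.0, 0.993, -0.12, 0.0]
force: [0.6, 1.1, -0.0]
gripper_width: -0.003
yaw now -0.240 pos [ 477.1 -170.4  234.7] t 53.15
shift [-0.0701  0.202   0.0046] turn [-0.    0.    0.18] rows>= 5
```

```bash
python3 -m jog '[[[-0.014,0.04,0],[0,0,0.09]],[[-0.028,0.08,0],[0,0,0.18]],[[-0.042,0.12,0],[0,0,0.18]],[[-0.056,0.16,0],[0,0,0.18]],[[-0.07,0.2,0],[0,0,0.18]]]'; python3 -m jog '[[[0,0,0],[0,0,0]],[[0,0,0],[0,0,0]],[[0,0,0],[0,0,0]],[[0,0,0],[0,0,0]]]'; python3 - <<'E'
from h import *
st=r.state();c=cam("wrist",st);im=r.camera("wrist");cv2.imwrite("pics/w38.png",im)
hsv=cv2.cvtColor(im,cv2.COLOR_BGR2HSV);H,S,V=[hsv[...,i].astype(int) for i in range(3)]
for p,k in blobs((((H<5)|(H>175))&(S>170)&(V>50)),40): print(p,k,onz(c,*p,108))
t=cam("top");print(onz(t,358.5,215.9,108),tri(t,(358.5,215.9),cam("scene"),(151.3,260.5)))
goto(361,-350,95,-.42)
E
```

```text
time: 53.65
position: [361.9, -348.2, 234.5]
ee_rot: [-0.0, 0.978, -0.207, 0.0]
force: [1.2, -1.0, 0.3]
gripper_width: -0.002
time: 54.05
position: [362.8, -346.7, 234.6]
ee_rot: [-0.0, 0.978, -0.207, 0.0]
force: [0.1, 0.4, -0.2]
gripper_width: 0.001
[254.1, 138.0] 575 [ 410.02553518 -366.203188    108.        ]
[ 405.62524528 -364.29872894  108.        ] (array([ 406.04299037, -362.80822142,  112.07402368]), np.float64(1.3512716531311284))
yaw now -0.417 pos [ 362.6 -346.8  234.6] t 54.10
shift [-0.0002  0.0036  0.1396] turn [-0.     0.     0.003] rows>= 3
```

View pics/w38.png

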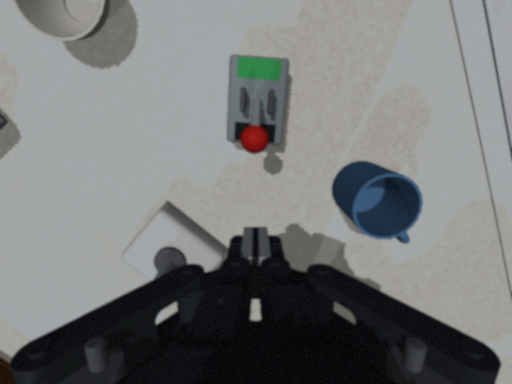

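```bash
python3 -m jog '[[[0,0,0.04],[0,0,0]],[[0,0,0.09],[0,0,0]],[[0,0,0.135],[0,0,0]],[[0,0,0.1395],[0,0,0]],[[0,0,0.1395],[0,0,0]]]' && python3 -m jog '[[[0.02,0,0],[0,0,0]],[[0.04,0,0],[0,0,0]],[[0.06,0,0],[0,0,0]],[[0.075,0,0],[0,0,0]],[[0.085,0,0],[0,0,0]]]'; python3 -m jog '[[[0,0,0],[0,0,0]],[[-0.03,0,-0.01],[0,0,0]],[[-0.06,0,-0.06],[0,0,0]],[[-0.06,0,-0.11],[0,0,0]],[[-0.06,0,-0.15],[0,0,0]]]'
python3 -m jog '[[[0,0,0],[0,0,0]],[[0,0,0],[0,0,0]],[[0,0,0],[0,0,0]]]'; python3 - <<'E'
from h import *
cv2.imwrite("pics/w39.png",r.camera("wrist"));cv2.imwrite("pics/s39.png",r.camera("scene"));cv2.imwrite("pics/t39.png",r.camera("top"))
E
```

```text
time: 54.6
position: [361.9, -347.5, 95.6]
ee_rot: [-0.0, 0.978, -0.208, -0.0]
force: [0.4, -1.0, 0.1]
gripper_width: -0.0
time: 55.1
position: [441.2, -383.0, 98.3]
ee_rot: [0.001, 0.978, -0.208, 0.002]
force: [-1.1, 0.6, -0.2]
gripper_width: 0.001
time: 55.6
position: [383.1, -357.4, 249.2]
ee_rot: [0.0, 0.978, -0.209, 0.001]
force: [1.3, -0.1, -0.8]
gripper_width: -0.002
time: 55.9
position: [384.1, -357.5, 245.3]
ee_rot: [-0.0, 0.978, -0.208, -0.0]
force: [-0.2, -0.8, -0.1]
gripper_width: -0.003
```

View pics/w39.png

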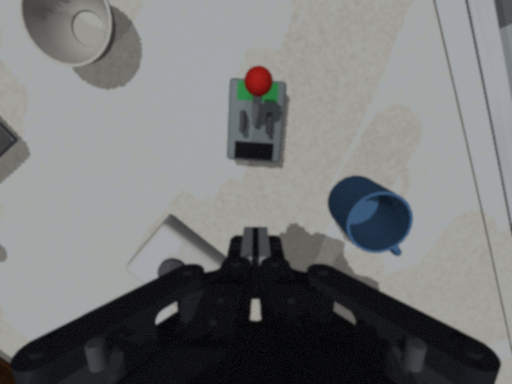

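View pics/s39.png

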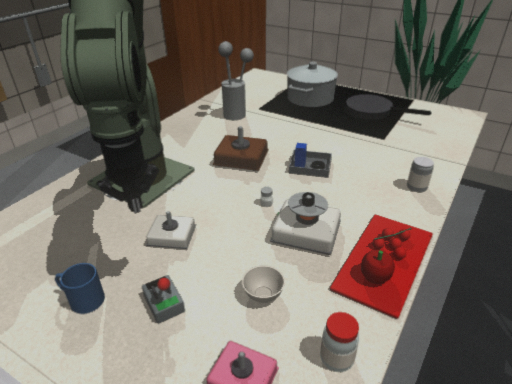

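View pics/t39.png

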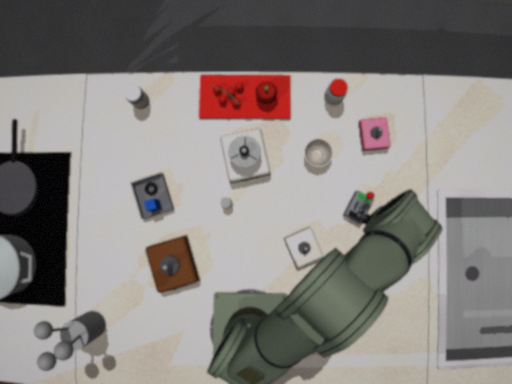

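The lever leans to green again with the ball at about (163,283) in the scene view, as at the start. The stack, tray, bowl and jar look right, and the arm is clear. Handing in.

```bash
python3 -c "
from plant import r
print(r.sign_off(), r.state()['time'])"
```

```text
the job is handed in; nothing more can be done
the job is handed in; nothing more can be done
```

The slicer is refitted and I handed the job in at about 56 s of the 210 s. No verdict came back.

- **What I did:** I flipped the isolator off and put the guard and the old black spacer in the grey tray. Then I slid the three orange spacers (all that were present) and the disc, hub up, down the shaft, and flipped the isolator back on.
- **Surprise on the way:** the disc had been knocked about 45 mm from where I first measured it. I saw this in the look before the grasp and measured it again.
- **Last checks:**
  - In all three cameras the lever leans to green.
  - The guard and old spacer are inside the tray walls.
  - The disc looks flat on the stack.
  - The bowl and salt jar look unmoved; I did not measure them again.
  - The disc met the stack at a tool height of 115 mm, which matches three spacers underneath.
- **Disagreements:**
  - The top camera's positions for the slicer and spacers were about 4–8 mm off the close wrist views. I used the wrist views.
  - The disc rubbed the shaft with about 8 N of side force until I shifted it about 2 mm.
  - The third spacer gave no clear contact force before I released it. Afterwards the wrist view showed it seated.

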